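# Find the rattling tin and mark it for opening

## Robot

A 6-joint arm with a two-finger parallel gripper is mounted at the origin on the work surface. World frame = base frame: x ahead of the robot, y to its left, z up, the work surface at z = 0. Lengths are in m, angles in rad, forces in N, time in s.
With the tool pointing down it reaches from about 0.225 to 0.875 m from the base axis. Payload 3.4 kg.
Tool frame: the origin (TCP) lies midway between the tips of the shut fingers; the grasp point (between the pads) lies 19 mm behind it (manip.tcp_to_grasp is the distance from the TCP to the grasp point, in m); x points along the fingers, y is the direction in which the jaws open and shut, and the axes are right-handed (so a half turn about x gives the same grasp; the last joint's range is limited). The gripper opens to 85 mm and grips with 20 to 120 N. Pads are 22 mm wide; open, the fingers measure 114 mm over their backs; the gripper's body (76 mm by 85 mm) begins 54 mm behind the grasp point. The pads swing forward as they close: fully open they stand 13 mm farther back than shut.
Start: joints at [1, 0.276, 1.505, -0, 1.361, -0.121], TCP at [0.25, 0.518, 0.231] pointing down, gripper open.
Joint ranges: [-2.89, 2.89], [-0.75, 2.08], [0.22, 2.7], [-1.18, 4.32], [0.11, 2.71], [-2.7, 2.7]. Speed limits (rad/s): [2.57, 2.57, 3.14, 3.14, 3.14, 3.14].

## Interface

Orientations are given as a unit quaternion [w, x, y, z].
In Python, from rig import readout, eyes, job, manip gives the robot as it stands. The module is installed in compiled form; this text tells all that it offers.
- The arm moves only by the tool carry_out, never from a script. Its argument "deltas" is one flat list of numbers, 7 for each row, row after row: the shift along the tool's x, y, z scaled (see below), then the turn, a rotation vector about the tool's x, y, z scaled (see below), then the opening, from -1 (shut) to 1 (fully open). In form: [dx, dy, dz, ax, ay, az, grip, dx, dy, dz, ax, ay, az, grip, ...]. A call has 1 to 10 rows; each row shifts and turns the commanded pose from where the row before left it, along the tool's axes as they then stand; what a row does not reach is not made up. The controller multiplies each number of a shift by 60 mm and each number of a turn by 4 degrees. A row lasts 1/8 s, in which the tool goes at most 62.5 mm and 10.7 degrees, less where a joint would pass 70% of its speed; a pose out of reach is approached as far as the arm can. A call with a number of a shift or a turn outside -1 to 1 is refused whole. A call with a gripper value outside its range is refused whole. The fingers move at their own pace and stop on an object; "newtons" is the grip in N (left out, the last holds). Time passes only in rows, so rows that do not move let the fingers close. It gives the time, the measured TCP pose, the force and the opening at its end, in the units of the state.
- readout.get_state(): the state, without advancing time (a new reading comes with each control period).
- eyes.get_image(name): name is "scene" or "top"; returns a dict with "color" (400x640x3 uint8, red, green, blue), "z_map" (400x640 float32, m along the optical axis (not along the pixel's ray), 0 where there is no reading), "mtx" (3x3 intrinsics, pixels), "origin" and "orientation" of the camera in the world. Camera axes: x right, y down, z forward; pixel columns grow to the right and rows downward; lengths in m; the calibration is good to about 2 mm. A picture is of the moment at which its call begins.
- job.sign_off(): hands the job in, once; it reports no verdict.
The state is a dict: "clock": time; "qpos": joint angles; "qd": joint speeds; "effort": joint torques, N m; "position": TCP position; "ee_rot": TCP orientation; "contact_force": force on the tool from outside, world axes, zero at the start; "moment": the same for the moment, N m; "width": finger opening in m.
Only numpy, scipy, OpenCV 4.12 (cv2) and the standard library are available. Lean on these libraries where they do the work, as an engineer would, in place of code of your own. Each camera call takes 0.05 s, during which the arm holds its last target.

## Task

One of the closed tins that came in with the old papers has something loose inside: lift and shake them to find the one that rattles. Set that tin in the middle of the marking press's bed, swing the press lever fully down to its stop and let it come back up, then put the tin flat in the blue tray; put all the silent tins flat in the grey tray, never press the lever down without the rattling tin on the bed, and leave the bottle, cup and paper weight alone.

Things in the scene. Friction and masses are not known exactly. Their poses are not given: they have to be found in the camera images.
- tin_a: closed flat metal tin, paper label on the lid, 76 (x) x 50 (y) x 42 mm high, 0.2 to 0.5 kg; origin at the centre of its underside, x along its length, z up. All look alike; some may be absent. One tin holds a loose 110 g, 27 mm ball that rolls freely (41 mm along, 15 mm across) to the low end and knocks when shaken; in the rest nothing moves
- tin_b: closed flat metal tin, paper label on the lid, 76 (x) x 50 (y) x 42 mm high, 0.2 to 0.5 kg; origin at the centre of its underside, x along its length, z up. All look alike; some may be absent. One tin holds a loose 110 g, 27 mm ball that rolls freely (41 mm along, 15 mm across) to the low end and knocks when shaken; in the rest nothing moves
- tin_c: closed flat metal tin, paper label on the lid, 76 (x) x 50 (y) x 42 mm high, 0.2 to 0.5 kg; origin at the centre of its underside, x along its length, z up. All look alike; some may be absent. One tin holds a loose 110 g, 27 mm ball that rolls freely (41 mm along, 15 mm across) to the low end and knocks when shaken; in the rest nothing moves
- tin_d: closed flat metal tin, paper label on the lid, 76 (x) x 50 (y) x 42 mm high, 0.2 to 0.5 kg; origin at the centre of its underside, x along its length, z up. All look alike; some may be absent. One tin holds a loose 110 g, 27 mm ball that rolls freely (41 mm along, 15 mm across) to the low end and knocks when shaken; in the rest nothing moves
- tin_e: closed flat metal tin, paper label on the lid, 76 (x) x 50 (y) x 42 mm high, 0.2 to 0.5 kg; origin at the centre of its underside, x along its length, z up. All look alike; some may be absent. One tin holds a loose 110 g, 27 mm ball that rolls freely (41 mm along, 15 mm across) to the low end and knocks when shaken; in the rest nothing moves
- press_bed (a point): centre of the black rubber bed (84 x 84 mm, top 30 mm above the table) of the green hand marking press; x points from the bed towards the hinge, z up. The tin stands flat here, its middle over the bed's middle, to be marked. The press base is 250 x 100 mm and fixed; its front edge is 55 mm before the bed centre
- press_hinge (a point): the lever's hinge axis (along its y), 150 mm behind the bed centre (bed +x) and 83 mm above the table; axes as the bed's
- press_lever (a joint): angle of the press lever, rad: 0 = raised (arm 1.55 rad above level, nearly upright), 1.50 = swung down over the bed to its stop (arm 0.05 rad above level), where the black stamp meets the lid of a tin on the bed. A spring drives it back up to 0 when it is let go; it takes 1.5 N at the bar to start and about 4 N at the stop
- lever_bar (a point): middle of the red cross bar at the lever's end: round, 16 mm thick, 120 mm long along the hinge axis (bed y), 240 mm from the hinge; it is 323 mm high at rest and 95 mm at the stop. The 18 mm wide steel arm meets it in the middle, so the bar's halves, 9 to 60 mm either side, are free to be gripped
- storage_tray: grey open tray for the silent tins, 210 (x) x 200 (y) x 16 mm high, walls and floor 5 mm thick, fixed; origin at the centre of its underside. Room for four tins two by two, long sides along the tray's x
- exam_tray: small blue open tray for the rattling tin, 110 (x) x 100 (y) x 16 mm high, walls and floor 5 mm thick, fixed; origin at the centre of its underside
- spray_bottle: clear spray bottle with a red cap, 40 mm across, 100 mm high; a bystander, leave it alone
- white_cup: white cup, 64 mm across, 75 mm high; a bystander, leave it alone
- paper_weight: brass paper weight with a knob, 42 mm across, 40 mm high; a bystander, leave it alone
Mind the look-alikes: they are no part of the job. What is shaped like the tin_d but yellow is not meant.

How it is judged:
By the outcome, as a careful person would: the job done as asked, in the order asked, and still so for the second after the job is handed in, with the robot touching nothing.
Of loose_a, loose_b, loose_c only 1 to 1 are there at a start; the rules pass over those that are not, and their reading is None.
Of tin_d, tin_e only 1 to 2 are there at a start; the rules pass over those that are not, and their reading is None.
At some moment in a run one of tin_a, tin_b, tin_c, tin_d, tin_e may be knocked a few centimetres aside while the robot is not near it.
It also fails if it takes over 210 s, if anything falls off the work surface, if the arm or the gripper's body presses on something with over 40 N, if the wrist force passes 120 N, or if a joint passes its speed limit or range.

## Working session

There is one attempt and no reset: what is moved stays moved. The work goes in short steps, Python scripts to look and compute and a tool call to move; the robot and the scene stay as the last step left them, time stands still between calls to the robot, and variables do not carry over. Pictures are saved under pics/ and viewed, and the job is handed in when it is done.

Besides the shell and the picture viewer there is one more tool, called after "Emit:" as name(argument=value, ...) on one line, values as JSON. carry_out: Moves the arm, as the interface text tells. Its arguments: {"type":"object","properties":{"deltas":{"type":"array"},"newtons":{"type":"number"}},"required":["deltas"]}

```bash
ls; mkdir -p pics; python3 - <<'E'
from rig import readout, eyes, job, manip
import cv2,numpy as np
s=readout.get_state()
for k,v in s.items(): print(k,np.round(v,4))
print(manip.tcp_to_grasp)
for n in("scene","top"):
    d=eyes.get_image(n); cv2.imwrite(f"pics/{n}0.png",d["color"][:,:,::-1])
    np.savez(f"{n}0.npz",**d)
    print(n,d["mtx"],d["origin"],d["orientation"])
E
```

```text
pics
clock 0.0
qpos [ 1.      0.2766  1.5061 -0.      1.3607 -0.121 ]
qd [ 0.0001  0.0006 -0.0012  0.0015 -0.0017 -0.0006]
effort [-1.60000e-03 -4.16772e+01 -2.45809e+01 -1.00000e-04  1.12000e-02
 -0.00000e+00]
position [0.2497 0.5174 0.2304]
ee_rot [ 0.6891  0.1571  0.6895 -0.1583]
contact_force [ 0.2717  0.4757 -0.29  ]
moment [ 0.0024  0.0039 -0.0258]
width 0.0851
0.0187
scene [[435.1507976    0.         321.7180631 ]
 [  0.         435.1507976  198.90683593]
 [  0.           0.           1.        ]] [ 1.37414223 -0.24638369  1.07454609] [-0.28906394  0.7218282   0.57844328 -0.24659574]
top [[413.85685702   0.         312.71402079]
 [  0.         413.85685702 199.09841614]
 [  0.           0.           1.        ]] [ 0.46196694 -0.08546132  1.48902523] [ 0.0302     -0.69989187  0.71313593 -0.02600929]
```

View pics/scene0.png

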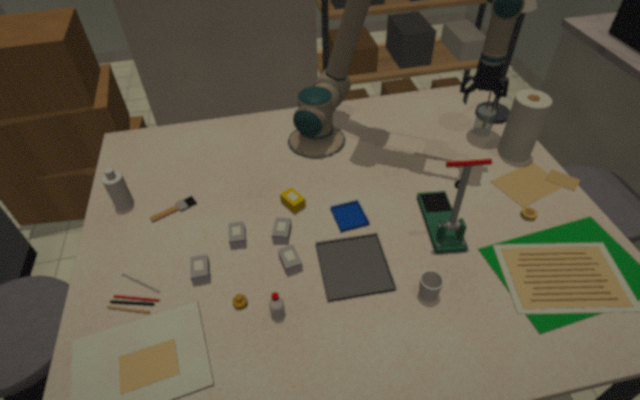

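View pics/top0.png

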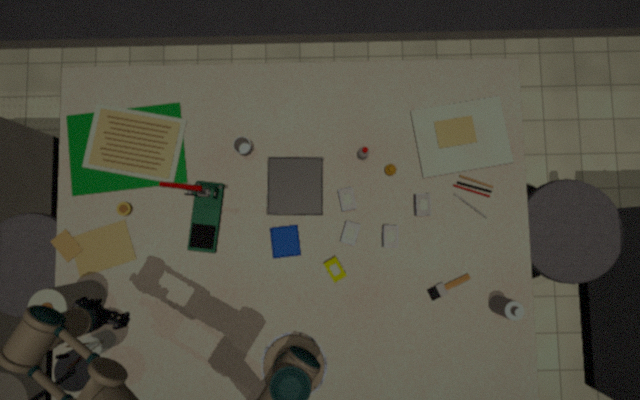

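The top view shows four silver tins near (346,199), (350,232), (389,236) and (422,205). The yellow tin at (335,268) is the decoy. The grey tray is at (295,186), the blue tray at (285,241), and the press bed at about (203,236) with its hinge further up.

```bash
cat > h.py <<'E'
import numpy as np,cv2
from scipy.spatial.transform import Rotation as R
def rot(q): return R.from_quat([q[1],q[2],q[3],q[0]]).as_matrix()
def pts(d):
    z=d["z_map"]; K=d["mtx"]; v,u=np.mgrid[:z.shape[0],:z.shape[1]]
    P=np.stack([(u-K[0,2])/K[0,0]*z,(v-K[1,2])/K[1,1]*z,z],-1)
    W=P@rot(d["orientation"]).T+d["origin"]; W[z==0]=np.nan; return W
def ray(d,u,v,h):
    K=d["mtx"]; r=rot(d["orientation"])@np.array([(u-K[0,2])/K[0,0],(v-K[1,2])/K[1,1],1]); o=d["origin"]
    return o+r*(h-o[2])/r[2]
def proj(d,p):
    c=rot(d["orientation"]).T@(np.asarray(p)-d["origin"]); q=d["mtx"]@c; return q[:2]/q[2]
def planerect(d,mask,h):
    ys,xs=np.nonzero(mask); 
    P=np.array([ray(d,x,y,h)[:2] for x,y in zip(xs,ys)],np.float32)
    (c,s,a)=cv2.minAreaRect(P); 
    if s[0]<s[1]: s=(s[1],s[0]); a+=90
    return np.round(c,4),np.round(s,4),((a+90)%180)-90
E
python3 - <<'E'
from h import *
d=dict(np.load("top0.npz")); W=pts(d); im=d["color"]
cv2.imwrite("pics/crop.png",cv2.resize(im[140:290,180:440,::-1],None,fx=3,fy=3,interpolation=cv2.INTER_CUBIC)*1)
H=W[:,:,2]
m=((H>0.03)&(H<0.055)).astype(np.uint8)
n,l,st,c=cv2.connectedComponentsWithStats(m)
for i in range(1,n):
    if st[i,4]>60:
        k=l==i; print(np.round(c[i]),st[i,4],np.median(H[k]).round(3),im[k].mean(0).round(),planerect(d,k,float(np.median(H[k]))))
E
```

```text
[346. 199.] 319 0.042 [108. 106.  97.] (array([ 0.5755, -0.1961]), array([0.0765, 0.051 ]), 10.262039184570312)
[422. 204.] 332 0.042 [102. 100.  91.] (array([ 0.5512, -0.4615]), array([0.0736, 0.0527]), -1.093994140625)
[350. 233.] 323 0.042 [109. 110. 100.] (array([ 0.4561, -0.2045]), array([0.0761, 0.0506]), -17.346237182617188)
[202. 237.] 296 0.032 [13. 15. 12.] (array([0.4574, 0.3146]), array([0.0879, 0.0875]), 88.9557876586914)
[390. 236.] 328 0.043 [107. 106.  97.] (array([ 0.4418, -0.3443]), array([0.0734, 0.0487]), -1.8302764892578125)
[334. 270.] 327 0.042 [109. 110.  38.] (array([ 0.3314, -0.1482]), array([0.0765, 0.0504]), 29.41779136657715)
[ 96. 289.] 89 0.043 [48. 44. 37.] (array([0.2814, 0.682 ]), array([0.0993, 0.0289]), 42.9102897644043)
[107. 339.] 83 0.043 [56. 54. 47.] (array([0.1098, 0.6387]), array([0.0675, 0.0341]), 29.279460906982422)
```

View pics/crop.png

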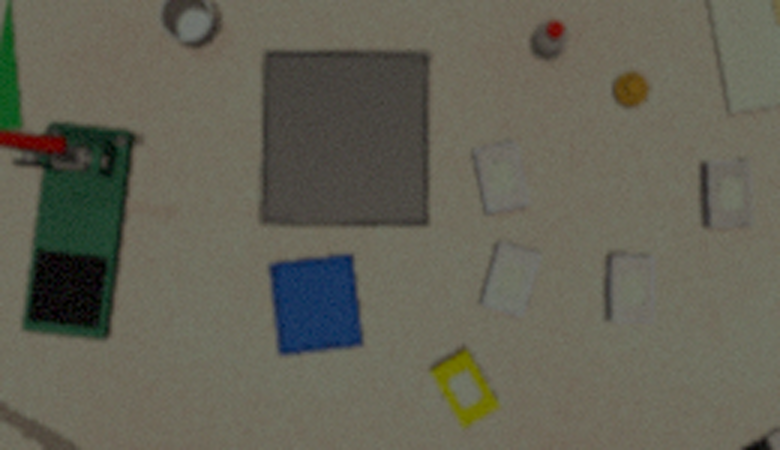

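```bash
python3 - <<'E'
from h import *
d=dict(np.load("top0.npz")); W=pts(d); im=d["color"].astype(int); H=W[:,:,2]
hsv=cv2.cvtColor(d["color"],cv2.COLOR_RGB2HSV)
def big(m,h,name):
    n,l,st,c=cv2.connectedComponentsWithStats(m.astype(np.uint8)); 
    for i in np.argsort(-st[1:,4])[:3]+1:
        print(name,c[i].round(),st[i,4],planerect(d,l==i,h))
big((hsv[:,:,0]>100)&(hsv[:,:,0]<130)&(hsv[:,:,1]>130),0.012,"blue")
Z=np.zeros(H.shape,bool);Z[150:222,262:330]=1
big(Z&(hsv[:,:,2]<100),0.012,"grey")
Z[:]=0;Z[170:260,180:235]=1
big(Z&(hsv[:,:,0]>50)&(hsv[:,:,0]<95)&(hsv[:,:,1]>80)&(H<0.045),0.024,"green")
print(np.nanmedian(H[210:225,200:215]),"base h"); 
m=(hsv[:,:,2]<40)&Z; m[:215]=0; big(m,0.03,"bed")
r=((hsv[:,:,0]<8)|(hsv[:,:,0]>172))&(hsv[:,:,1]>150)&(im[:,:,0]>60); r[:,230:]=0
big(r,0.323,"bar")
m=r&(H>0.25); print(np.nanmin(W[m],0),np.nanmax(W[m],0))
s=dict(np.load("scene0.npz"));W=pts(s);hs=cv2.cvtColor(s["color"],cv2.COLOR_RGB2HSV)
r=((hs[:,:,0]<8)|(hs[:,:,0]>172))&(hs[:,:,1]>150);r[:,:430]=0;r[200:]=0
m=r&(W[:,:,2]>0.2); print(m.sum(),np.nanmin(W[m],0),np.nanmax(W[m],0),np.nanmean(W[m],0)); 
E
```

```text
blue [285. 241.] 775 (array([0.4322, 0.0243]), array([0.1037, 0.0948]), 5.842807769775391)
blue [ 92. 303.] 5 (array([0.2281, 0.706 ]), array([0.016 , 0.0015]), 63.350894927978516)
blue [593. 379.] 4 (array([-0.0612, -1.031 ]), array([0.0074, 0.0047]), -46.77481460571289)
grey [295. 186.] 3388 (array([ 0.6305, -0.0135]), array([0.2132, 0.2045]), -1.129608154296875)
green [207. 217.] 1021 (array([0.5177, 0.3035]), array([0.2277, 0.0979]), -7.1941680908203125)
green [183. 176.] 85 (array([0.6704, 0.3842]), array([0.0436, 0.0215]), 0.33617228269577026)
green [209. 185.] 85 (array([0.6328, 0.2848]), array([0.0871, 0.0224]), 83.1702880859375)
0.026104991259652266 base h
bed [202. 236.] 558 (array([0.4563, 0.3131]), array([0.084 , 0.0827]), 82.45832824707031)
bed [219. 218.] 3 (array([0.5177, 0.254 ]), array([0.0071, 0.    ]), -0.027587890625)
bed [218. 226.] 2 (array([0.4913, 0.2576]), array([0.0035, 0.    ]), -0.016998291015625)
bar [182. 186.] 193 (array([0.599 , 0.2956]), array([0.1185, 0.015 ]), 83.6934814453125)
[0.58627527 0.23439587 0.32400363] [0.61136564 0.35112806 0.33756974]
187 [0.59402126 0.23546336 0.31817451] [0.61685761 0.34966229 0.3324879 ] [0.60578055 0.29265435 0.32633526]
```

```bash
cat > g.py <<'E'
import sys
from h import *
from rig import readout
def plan(x,y,z,jaw=None,note=True):
    """jaw: deg, world yaw of jaw direction (mod 180)"""
    s=readout.get_state(); M=rot(s["ee_rot"]); p=np.array(s["position"])
    print("t",round(s["clock"],2),"pos",p.round(4),"w",round(s["width"],4),"F",np.round(s["contact_force"],1),"q6",round(s["qpos"][5],2),"toolx",M[:,0].round(3))
    cj=np.degrees(np.arctan2(M[1,1],M[0,1]))
    if jaw is None: jaw=cj; 
    dj=(jaw-cj+90)%180-90
    Mt=np.stack([[0,0,-1],[np.cos(np.radians(cj+dj)),np.sin(np.radians(cj+dj)),0]]+[[0,0,0]],1).astype(float); Mt[:,2]=np.cross(Mt[:,0],Mt[:,1])
    rv=np.degrees(R.from_matrix(M.T@Mt).as_rotvec())/4
    sh=Mt.T@(np.array([x,y,z])-p)/.06
    print("jaw now",cj.round(1),"dj",round(dj,1),"TURN units",rv.round(2),"then SHIFT units",sh.round(2))
if __name__=="__main__": plan(*[float(a) for a in sys.argv[1:]])
E
python3 g.py 0.456 -0.2045 0.15 72.7
```

```text
t 0.1 pos [0.2498 0.5174 0.2305] w 0.0852 F [-0.4 -0.7  0.1] q6 -0.12 toolx [-0.001 -0.001 -1.   ]
jaw now 64.2 dj 8.5 TURN units [-2.12 -0.    0.02] then SHIFT units [  1.34 -10.47   6.86]
```

Emit:
carry_out(deltas=[0,0,0,-0.71,0,0,1,0,0,0,-0.71,0,0,1,0,0,0,-0.7,0,0,1,0,-0.8,0.53,0,0,0,1,0,-0.8,0.53,0,0,0,1,0,-0.8,0.53,0,0,0,1,0,-0.8,0.53,0,0,0,1,0,-0.8,0.53,0,0,0,1,0,-0.8,0.53,0,0,0,1,0,-0.8,0.53,0,0,0,1], newtons=40)

```text
clock: 1.35
position: [0.3627, 0.1291, 0.2312]
ee_rot: [0.699, 0.106, 0.699, -0.106]
contact_force: [0.9, 0.4, -0.1]
width: 0.0853
```

Emit:
carry_out(deltas=[0.2,-0.8,0.53,0,0,0,1,0.2,-0.8,0.53,0,0,0,1,0.2,-0.8,0.53,0,0,0,1,0.2,-0.8,0.53,0,0,0,1,0.2,-0.8,0.53,0,0,0,1,0.2,-0.8,0.53,0,0,0,1,0,0,0,0,0,0,1])

```text
clock: 2.22
position: [0.4598, -0.2045, 0.1578]
ee_rot: [0.698, 0.108, 0.699, -0.108]
contact_force: [-1.0, 0.7, -0.0]
width: 0.0855
```

```bash
python3 g.py 0.456 -0.2045 0.014 72.7
```

```text
t 2.23 pos [ 0.4598 -0.2045  0.1578] w 0.0855 F [-1.   0.7 -0. ] q6 -1.82 toolx [-0.001 -0.    -1.   ]
jaw now 72.5 dj 0.2 TURN units [-0.06 -0.01  0.01] then SHIFT units [ 2.4  -0.02 -0.06]
```

Emit:
carry_out(deltas=[0.8,-0.02,-0.06,0,0,0,1,0.8,0,0,0,0,0,1,0.5,0,0,0,0,0,1,0.3,0,0,0,0,0,1,0,0,0,0,0,0,-1,0,0,0,0,0,0,-1,0,0,0,0,0,0,-1,0,0,0,0,0,0,-1,0,0,0,0,0,0,-1])

```text
clock: 3.35
position: [0.4563, -0.2014, 0.0166]
ee_rot: [0.7, 0.106, 0.698, -0.107]
contact_force: [-1.0, -1.2, 6.7]
width: 0.0493
```

Emit:
carry_out(deltas=[-0.5,0,0,0,0,0,-1,-0.8,0,0,0,0,0,-1,-0.8,0,0,0,0,0,-1,0,0,0,0,0,0,-1,0,0,0,0,0,0,-1])

```text
clock: 3.98
position: [0.4543, -0.2, 0.1402]
ee_rot: [0.698, 0.107, 0.7, -0.106]
contact_force: [-0.2, 0.1, -4.2]
width: 0.0496
```

```bash
cat > m.py <<'E'
from rig import readout
from h import *
s=readout.get_state(); M=rot(s["ee_rot"])
print("t",round(s["clock"],2),np.round(s["position"],4),"w",round(s["width"],4),"F",np.round(s["contact_force"],2),"Mtool",(M.T@s["moment"]).round(4),"Ftool",(M.T@s["contact_force"]).round(2),"tilt",M[:,0].round(3),"eff",np.round(s["effort"][3:],3))
E
python3 m.py
```

```text
t 3.98 [ 0.4543 -0.2     0.1402] w 0.0496 F [-0.17  0.09 -4.24] Mtool [-0.0102  0.0597 -0.0152] Ftool [ 4.24  0.03 -0.18] tilt [-0.002  0.002 -1.   ] eff [ 0.012 -0.147  0.001]
```

Emit:
carry_out(deltas=[0,0,0,0,1,0,-1,0,0,0,0,1,0,-1,0,0,0,0,1,0,-1,0,0,0,0,1,0,-1,0,0,0,0,0,0,-1,0,0,0,0,0,0,-1,0,0,0,0,0,0,-1])

```text
clock: 4.85
position: [0.4547, -0.2005, 0.1411]
ee_rot: [0.595, 0.12, 0.79, -0.09]
contact_force: [-0.6, 0.4, -4.6]
width: 0.049
```

```bash
cat > m4.py <<'E'
from rig import readout,eyes
from h import *
A=[]
for i in range(5):
    s=readout.get_state(); M=rot(s["ee_rot"]); A.append(np.r_[M.T@s["moment"],M.T@s["contact_force"],s["effort"][3:]])
    eyes.get_image("top") if i<4 else 0
A=np.array(A); print("t",round(s["clock"],2),np.round(s["position"],4),"w",round(s["width"],4),"tilt",M[:,0].round(3))
print("Mtool",A[:,:3].mean(0).round(4),"sd",A[:,:3].std(0).round(4),"Ftool",A[:,3:6].mean(0).round(2),"eff",A[:,6:].mean(0).round(3))
E
python3 m4.py
```

```text
t 5.05 [ 0.4553 -0.2009  0.1416] w 0.0493 tilt [-0.262  0.082 -0.961]
Mtool [-0.0158 -0.286  -0.016 ] sd [0.0248 0.0119 0.0271] Ftool [3.5  0.07 0.7 ] eff [-0.354  1.839 -0.   ]
```

Emit:
carry_out(deltas=[0,0,0,0,-1,0,-1,0,0,0,0,-1,0,-1,0,0,0,0,-1,0,-1,0,0,0,0,-1,0,-1,0,0,0,0,0,0,-1,0,0,0,0,0,0,-1,0,0,0,0,0,0,-1])

```text
clock: 5.92
position: [0.4561, -0.2012, 0.1413]
ee_rot: [0.699, 0.106, 0.699, -0.106]
contact_force: [0.7, 0.2, -3.5]
width: 0.0491
```

```bash
python3 m4.py
```

```text
t 6.12 [ 0.4558 -0.201   0.141 ] w 0.0491 tilt [-0.  0. -1.]
Mtool [0.0222 0.0198 0.0199] sd [0.0289 0.0217 0.0227] Ftool [ 3.72 -0.15 -0.01] eff [ 0.001 -0.003  0.001]
```

Emit:
carry_out(deltas=[0,0,0,0,-1,0,-1,0,0,0,0,-1,0,-1,0,0,0,0,-1,0,-1,0,0,0,0,-1,0,-1,0,0,0,0,0,0,-1,0,0,0,0,0,0,-1,0,0,0,0,0,0,-1])

```text
clock: 7.0
position: [0.4563, -0.2014, 0.1415]
ee_rot: [0.79, 0.09, 0.595, -0.12]
contact_force: [0.9, -0.2, -3.8]
width: 0.0496
```

```bash
python3 m4.py
```

```text
t 7.2 [ 0.4558 -0.201   0.1412] w 0.0492 tilt [ 0.263 -0.082 -0.961]
Mtool [0.0204 0.31   0.0182] sd [0.0189 0.0234 0.0189] Ftool [ 3.71  0.24 -0.93] eff [ 0.506 -1.761  0.002]
```

Emit:
carry_out(deltas=[0,0,0,0,1,0,-1,0,0,0,0,1,0,-1,0,0,0,0,1,0,-1,0,0,0,0,1,0,-1,0,0,0,0,0,0,-1,0,0,0,0,0,0,-1,0,0,0,0,0,0,-1])

```text
clock: 8.07
position: [0.4548, -0.2006, 0.1412]
ee_rot: [0.699, 0.106, 0.699, -0.106]
contact_force: [-0.2, 0.6, -4.8]
width: 0.0495
```

```bash
python3 m4.py
```

```text
t 8.28 [ 0.4552 -0.2008  0.1415] w 0.0493 tilt [ 0. -0. -1.]
Mtool [ 0.0028  0.036  -0.007 ] sd [0.0371 0.0417 0.0343] Ftool [ 3.78  0.17 -0.38] eff [ 0.008 -0.025 -0.001]
```

```bash
sed -e 's/range(5)/range(24)/; s/i<4/i<23/' -e 's/A\[:,6:\].mean(0).round(3))/A[:,6:].mean(0).round(4),"sd",A[:,6:].std(0).round(4),"tiltdeg about tooly",round(float(np.degrees(np.arcsin(M[2,2]))),3))/' m4.py > m24.py; cat m24.py
```

```text
from rig import readout,eyes
from h import *
A=[]
for i in range(24):
    s=readout.get_state(); M=rot(s["ee_rot"]); A.append(np.r_[M.T@s["moment"],M.T@s["contact_force"],s["effort"][3:]])
    eyes.get_image("top") if i<23 else 0
A=np.array(A); print("t",round(s["clock"],2),np.round(s["position"],4),"w",round(s["width"],4),"tilt",M[:,0].round(3))
print("Mtool",A[:,:3].mean(0).round(4),"sd",A[:,:3].std(0).round(4),"Ftool",A[:,3:6].mean(0).round(2),"eff",A[:,6:].mean(0).round(4),"sd",A[:,6:].std(0).round(4),"tiltdeg about tooly",round(float(np.degrees(np.arcsin(M[2,2]))),3))
```

Emit:
carry_out(deltas=[0,0,0,0,1,0,-1,0,0,0,0,1,0,-1,0,0,0,0,1,0,-1,0,0,0,0,0,0,-1,0,0,0,0,0,0,-1,0,0,0,0,-0.95,0,-1,0,0,0,0,-0.95,0,-1,0,0,0,0,-0.95,0,-1,0,0,0,0,0,0,-1])

```text
clock: 9.4
position: [0.4534, -0.2, 0.1418]
ee_rot: [0.695, 0.107, 0.703, -0.106]
contact_force: [-1.0, 0.4, -4.4]
width: 0.0494
```

```bash
python3 m24.py
```

```text
t 10.55 [ 0.4555 -0.2009  0.1413] w 0.0494 tilt [-0.01   0.003 -1.   ]
Mtool [ 0.0009  0.0101 -0.003 ] sd [0.0344 0.0316 0.0444] Ftool [3.66 0.06 0.05] eff [-0.0123  0.0653 -0.0018] sd [0.0053 0.0386 0.0077] tiltdeg about tooly -0.597
```

Emit:
carry_out(deltas=[0,0,0,0,-1,0,-1,0,0,0,0,-1,0,-1,0,0,0,0,-1,0,-1,0,0,0,0,-0.15,0,-1,0,0,0,0,0,0,-1,0,0,0,0,0.95,0,-1,0,0,0,0,0.95,0,-1,0,0,0,0,0.95,0,-1,0,0,0,0,0,0,-1])

```text
clock: 11.68
position: [0.4578, -0.202, 0.1412]
ee_rot: [0.703, 0.105, 0.695, -0.107]
contact_force: [-0.2, -0.3, -4.0]
width: 0.0494
```

```bash
python3 m24.py
```

```text
t 12.82 [ 0.4555 -0.2009  0.1413] w 0.0487 tilt [ 0.01  -0.003 -1.   ]
Mtool [0.0082 0.0238 0.0043] sd [0.03   0.0288 0.0347] Ftool [ 3.73 -0.11  0.03] eff [ 0.0197 -0.096   0.0025] sd [0.0081 0.0408 0.0102] tiltdeg about tooly 0.598
```

```bash
cat > m30.py <<'E'
from rig import readout,eyes
from h import *
A=[]
for i in range(30):
    s=readout.get_state(); M=rot(s["ee_rot"]); A.append(np.r_[(M.T@s["moment"])[1],np.array(s["contact_force"])[2],s["effort"][4],np.degrees(np.arcsin(M[2,2])),s["qpos"][4]])
    eyes.get_image("top") if i<29 else 0
A=np.array(A); print("t",round(s["clock"],2))
print("first10",A[:10].mean(0).round(4),"\nlast20",A[10:].mean(0).round(4),"sd",A[10:].std(0).round(4),"ALL My",A[:,0].mean().round(4))
E
python3 m30.py
```

```text
t 14.28
first10 [ 0.0042 -3.7174 -0.0847  0.6     1.0902] 
last20 [ 0.0341 -3.7462 -0.0847  0.6021  1.0902] sd [3.440e-02 4.203e-01 2.000e-04 1.400e-03 0.000e+00] ALL My 0.0241
```

Emit:
carry_out(deltas=[0,0,0,0,1,0,-1,0,0,0,0,1,0,-1,0,0,0,0,1,0,-1,0,0,0,0,0.15,0,-1,0,0,0,0,0,0,-1,0,0,0,0,-0.95,0,-1,0,0,0,0,-0.95,0,-1,0,0,0,0,-0.95,0,-1,0,0,0,0,0,0,-1])

```text
clock: 15.4
position: [0.4534, -0.2, 0.1418]
ee_rot: [0.695, 0.107, 0.703, -0.106]
contact_force: [0.4, 0.2, -4.2]
width: 0.049
```

```bash
python3 m30.py
```

```text
t 16.85
first10 [-0.019  -4.0898  0.0802 -0.6097  1.1154] 
last20 [ 1.7000e-03 -3.5646e+00  5.4900e-02 -6.0410e-01  1.1150e+00] sd [0.0254 0.4521 0.0006 0.0096 0.    ] ALL My -0.0052
```

T2 reads silent: the settled wrist-torque difference is 0.140, against 0.138 predicted for no ball and about 0.18 with one. I'll put it in the grey tray.

```bash
python3 g.py 0.5805 -0.0615 0.06 88.9
```

```text
t 16.85 pos [ 0.4555 -0.2009  0.1413] w 0.0493 F [ 0.2 -0.1 -3.4] q6 -1.82 toolx [-0.01   0.003 -1.   ]
jaw now 72.7 dj 16.2 TURN units [-4.05 -0.15 -0.02] then SHIFT units [1.35 2.36 2.04]
```

Emit:
carry_out(deltas=[0,0,0,-0.81,-0.15,0,-1,0,0,0,-0.81,0,0,-1,0,0,0,-0.81,0,0,-1,0,0,0,-0.81,0,0,-1,0,0,0,-0.81,0,0,-1,0,0.6,0.5,0,0,0,-1,0,0.6,0.5,0,0,0,-1,0,0.6,0.5,0,0,0,-1,0.7,0.56,0.54,0,0,0,-1,0.65,0,0,0,0,0,-1])

```text
clock: 18.1
position: [0.5838, -0.0595, 0.06]
ee_rot: [0.709, 0.006, 0.706, -0.005]
contact_force: [-0.7, -0.3, -4.0]
width: 0.0497
```

```bash
python3 g.py 0.5805 -0.0615 0.023 88.9
```

```text
t 18.1 pos [ 0.5838 -0.0595  0.06  ] w 0.0497 F [-0.7 -0.3 -4. ] q6 -1.78 toolx [ 0.004  0.001 -1.   ]
jaw now 89.1 dj -0.2 TURN units [ 0.05  0.06 -0.01] then SHIFT units [ 0.62 -0.03 -0.05]
```

Emit:
carry_out(deltas=[0.4,0,0,0,0,0,-1,0.15,0,0,0,0,0,-1,0.07,0,0,0,0,0,-1,0,0,0,0,0,0,-1])

```text
clock: 18.6
position: [0.5811, -0.0621, 0.0241]
ee_rot: [0.708, 0.007, 0.706, -0.007]
contact_force: [-0.3, -0.3, -4.0]
width: 0.0489
```

```bash
python3 g.py 0.5805 -0.0615 0.023 88.9
```

```text
t 18.6 pos [ 0.5811 -0.0621  0.0241] w 0.0489 F [-0.3 -0.3 -4. ] q6 -1.78 toolx [ 0.002  0.    -1.   ]
jaw now 88.9 dj 0.0 TURN units [-0.    0.02 -0.  ] then SHIFT units [ 0.02  0.01 -0.01]
```

Emit:
carry_out(deltas=[0.04,0,0,0,0,0,-1,0,0,0,0,0,0,-1])

```text
clock: 18.85
position: [0.5811, -0.062, 0.0217]
ee_rot: [0.708, 0.007, 0.706, -0.007]
contact_force: [1.4, -0.4, -1.6]
width: 0.0493
```

Contact is starting, so I'll release, lift, and take another picture before going for T1.

Emit:
carry_out(deltas=[0,0,0,0,0,0,0.4,0,0,0,0,0,0,0.4,0,0,0,0,0,0,0.4,0,0,0,0,0,0,0.4,-0.4,0,0,0,0,0,0.4,-0.8,0,0,0,0,0,1,-0.8,0,0,0,0,0,1])

```text
clock: 19.73
position: [0.5801, -0.0617, 0.1419]
ee_rot: [0.707, 0.007, 0.707, -0.007]
contact_force: [0.4, -0.4, 0.3]
width: 0.0854
```

```bash
cat > look.py <<'E'
import sys
from h import *
from rig import eyes
n=sys.argv[1]
d=eyes.get_image("top"); np.savez(f"top{n}.npz",**d); cv2.imwrite(f"pics/top{n}.png",d["color"][:,:,::-1])
W=pts(d); im=d["color"]; H=W[:,:,2]
m=((H>0.03)&(H<0.085)).astype(np.uint8)
k,l,st,c=cv2.connectedComponentsWithStats(m)
for i in range(1,k):
    if 200<st[i,4]<900:
        q=l==i; h=float(np.median(H[q])); q&=(abs(H-h)<0.008); print(np.round(c[i]),st[i,4],round(h,3),im[q].mean(0).round(),planerect(d,q,h))
E
python3 look.py 1; python3 g.py 0.5755 -0.1961 0.1 100.3
```

```text
[346. 199.] 318 0.042 [110. 109.  99.] (array([ 0.5755, -0.1961]), array([0.0765, 0.0509]), 10.261931419372559)
[422. 205.] 330 0.042 [105. 103.  93.] (array([ 0.5512, -0.4616]), array([0.0736, 0.0523]), -1.07452392578125)
[201. 237.] 251 0.032 [14. 15. 13.] (array([0.4528, 0.3203]), array([0.0913, 0.0904]), -89.96148024499416)
[390. 236.] 330 0.042 [109. 108.  99.] (array([ 0.4418, -0.3443]), array([0.0734, 0.0487]), -1.8302688598632812)
[334. 270.] 328 0.042 [111. 108.  37.] (array([ 0.3314, -0.1482]), array([0.0764, 0.0504]), 29.41780662536621)
[ 94. 295.] 287 0.06 [51. 47. 40.] (array([0.2555, 0.6822]), array([0.1137, 0.047 ]), 11.854239463806152)
t 19.77 pos [ 0.5842 -0.0626  0.1491] w 0.0851 F [ 2.7 -0.7  4. ] q6 -1.78 toolx [ 0.012 -0.002 -1.   ]
jaw now 88.9 dj 11.4 TURN units [-2.85  0.16  0.05] then SHIFT units [ 0.82 -2.16 -0.54]
```

View pics/top1.png

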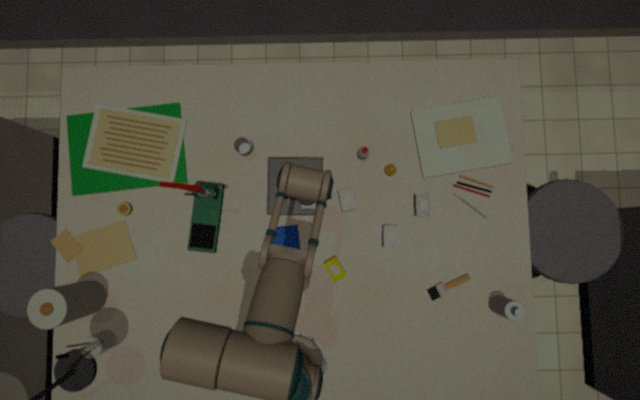

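Emit:
carry_out(deltas=[0,0,0,-0.95,0,0,1,0,0,0,-0.95,0,0,1,0,0,0,-0.95,0,0,1,0,-0.72,-0.17,0,0,0,1,0.4,-0.72,-0.16,0,0,0,1,0.4,-0.72,-0.16,0,0,0,1,0,0,0,0,0,0,1,0,0,0,0,0,0,1])

```text
clock: 20.78
position: [0.5746, -0.1943, 0.0928]
ee_rot: [0.704, -0.063, 0.704, 0.064]
contact_force: [0.5, 0.2, 0.1]
width: 0.0853
```

```bash
python3 g.py 0.5755 -0.1961 0.014 100.3
```

```text
t 20.77 pos [ 0.5746 -0.1943  0.0928] w 0.0853 F [0.5 0.2 0.1] q6 -2.19 toolx [-0.     0.001 -1.   ]
jaw now 100.3 dj 0.0 TURN units [-0.01  0.   -0.02] then SHIFT units [ 1.31 -0.03  0.01]
```

Emit:
carry_out(deltas=[0.6,-0.03,0,0,0,0,1,0.5,0,0,0,0,0,1,0.21,0,0,0,0,0,1,0,0,0,0,0,0,-1,0,0,0,0,0,0,-1,0,0,0,0,0,0,-1,0,0,0,0,0,0,-1,0,0,0,0,0,0,-1])

```text
clock: 21.78
position: [0.5764, -0.1969, 0.016]
ee_rot: [0.705, -0.064, 0.703, 0.063]
contact_force: [1.2, 0.7, 6.0]
width: 0.0492
```

Emit:
carry_out(deltas=[-0.7,0,0,0,0,0,-1,-0.8,0,0,0,0,0,-1,-0.5,0,0,0,0,0,-1,0,0,0,0,1,0,-1,0,0,0,0,1,0,-1,0,0,0,0,1,0,-1,0,0,0,0,0,0,-1,0,0,0,0,0,0,-1])

```text
clock: 22.78
position: [0.5744, -0.1961, 0.1339]
ee_rot: [0.627, -0.069, 0.774, 0.057]
contact_force: [0.6, -0.7, -3.2]
width: 0.0494
```

Emit:
carry_out(deltas=[0,0,0,0,-0.95,0,-1,0,0,0,0,-0.95,0,-1,0,0,0,0,-0.95,0,-1,0,0,0,0,0,0,-1,0,0,0,0,0,0,-1,0,0,0,0,0,0,-1,0,0,0,0,0,0,-1])

```text
clock: 23.65
position: [0.5754, -0.1962, 0.134]
ee_rot: [0.7, -0.064, 0.708, 0.064]
contact_force: [-0.7, -1.1, -2.1]
width: 0.0492
```

```bash
python3 m30.py
```

```text
t 25.1
first10 [-0.0121 -2.6208  0.0538 -0.6038  1.1806] 
last20 [ 9.0000e-04 -2.4749e+00  5.2100e-02 -5.8870e-01  1.1805e+00] sd [3.710e-02 5.085e-01 2.000e-04 2.000e-03 0.000e+00] ALL My -0.0034
```

Emit:
carry_out(deltas=[0,0,0,0,-1,0,-1,0,0,0,0,-1,0,-1,0,0,0,0,-1,0,-1,0,0,0,0,-0.15,0,-1,0,0,0,0,0,0,-1,0,0,0,0,0.95,0,-1,0,0,0,0,0.95,0,-1,0,0,0,0,0.95,0,-1,0,0,0,0,0,0,-1,0,0,0,0,0,0,-1])

```text
clock: 26.35
position: [0.575, -0.1961, 0.134]
ee_rot: [0.708, -0.063, 0.7, 0.064]
contact_force: [-0.8, 0.8, -2.8]
width: 0.0494
```

```bash
python3 m30.py
```

```text
t 27.8
first10 [ 0.0141 -2.6473 -0.0736  0.6186  1.1571] 
last20 [ 0.0147 -2.3962 -0.0574  0.6124  1.1574] sd [3.330e-02 4.961e-01 2.000e-04 3.500e-03 0.000e+00] ALL My 0.0145
```

T1 is silent too: 0.1095 observed, about 0.115 expected for a silent tin and about 0.15 with a ball. It goes in the next grey slot.

```bash
python3 g.py 0.5814 0.0355 0.06 88.9
```

```text
t 27.8 pos [ 0.575  -0.1964  0.1343] w 0.0494 F [ 0.3 -0.4 -2.8] q6 -2.2 toolx [ 0.01   0.002 -1.   ]
jaw now 100.3 dj -11.4 TURN units [ 2.85  0.15 -0.02] then SHIFT units [1.24 3.87 0.03]
```

Emit:
carry_out(deltas=[0,0,0,0.95,0.15,0,-1,0,0,0,0.95,0,0,-1,0,0,0,0.95,0,0,-1,0,0.8,0.01,0,0,0,-1,0,0.8,0.01,0,0,0,-1,0,0.8,0.01,0,0,0,-1,0,0.8,0,0,0,0,-1,0.5,0.67,0,0,0,0,-1,0.74,0,0,0,0,0,-1,0,0,0,0,0,0,-1])

```text
clock: 29.05
position: [0.5779, 0.0365, 0.0572]
ee_rot: [0.704, 0.007, 0.71, -0.006]
contact_force: [0.6, 0.0, -2.5]
width: 0.0496
```

Emit:
carry_out(deltas=[0.4,0,0,0,0,0,-1,0.18,0,0,0,0,0,-1,0,0,0,0,0,0,-1])

```text
clock: 29.42
position: [0.5814, 0.0353, 0.0256]
ee_rot: [0.707, 0.007, 0.707, -0.007]
contact_force: [0.4, -0.5, -2.8]
width: 0.0495
```

```bash
python3 g.py 0.5814 0.0355 0.022 88.9
```

```text
t 29.43 pos [0.5814 0.0353 0.0256] w 0.0495 F [ 0.4 -0.5 -2.8] q6 -1.61 toolx [-0.     0.001 -1.   ]
jaw now 88.9 dj 0.0 TURN units [-0.01 -0.   -0.01] then SHIFT units [0.06 0.   0.  ]
```

Emit:
carry_out(deltas=[0.06,0,0,0,0,0,-1,0,0,0,0,0,0,-1,0,0,0,0,0,0,0.4,0,0,0,0,0,0,0.4,0,0,0,0,0,0,0.4,-0.4,0,0,0,0,0,0.4,-0.8,0,0,0,0,0,1,-0.8,0,0,0,0,0,1,0,0,0,0,0,0,1])

```text
clock: 30.55
position: [0.5843, 0.0357, 0.1462]
ee_rot: [0.711, 0.007, 0.704, -0.007]
contact_force: [0.1, 0.9, -0.1]
width: 0.0854
```

```bash
python3 look.py 2; python3 g.py 0.4418 -0.3443 0.09 88.2
```

```text
[308. 198.] 329 0.047 [106. 105.  96.] (array([ 0.5829, -0.0616]), array([0.0737, 0.049 ]), -1.0839614868164062)
[422. 205.] 334 0.042 [104. 102.  93.] (array([ 0.5512, -0.4616]), array([0.0736, 0.0525]), -1.093994140625)
[390. 237.] 328 0.042 [109. 108.  99.] (array([ 0.4418, -0.3444]), array([0.0734, 0.0487]), -1.8302688598632812)
[334. 270.] 327 0.042 [111. 111.  39.] (array([ 0.3315, -0.1482]), array([0.0764, 0.0504]), 29.417802810668945)
[ 94. 295.] 284 0.058 [51. 47. 39.] (array([0.262 , 0.6852]), array([0.1169, 0.0521]), 22.04131317138672)
t 30.6 pos [0.5825 0.0357 0.1438] w 0.0855 F [-0.1  0.2 -0.3] q6 -1.61 toolx [ 0.005  0.    -1.   ]
jaw now 88.9 dj -0.7 TURN units [ 0.18  0.07 -0.01] then SHIFT units [ 0.9  -6.4  -2.14]
```

Emit:
carry_out(deltas=[0,-0.8,-0.265,0.18,0,0,1,0,-0.8,-0.265,0,0,0,1,0,-0.8,-0.265,0,0,0,1,0,-0.8,-0.265,0,0,0,1,0,-0.8,-0.265,0,0,0,1,0,-0.8,-0.265,0,0,0,1,0.4,-0.8,-0.265,0,0,0,1,0.45,-0.8,-0.265,0,0,0,1,0,0,0,0,0,0,1,0,0,0,0,0,0,1])

```text
clock: 31.85
position: [0.4419, -0.3432, 0.0893]
ee_rot: [0.706, 0.013, 0.708, -0.01]
contact_force: [-0.1, -0.4, 0.3]
width: 0.0856
```

```bash
python3 g.py 0.4418 -0.3443 0.014 88.2
```

```text
t 31.85 pos [ 0.4419 -0.3432  0.0893] w 0.0856 F [-0.1 -0.4  0.3] q6 -2.32 toolx [-0.002  0.003 -1.   ]
jaw now 88.1 dj 0.1 TURN units [-0.02 -0.02 -0.05] then SHIFT units [ 1.25 -0.02 -0.  ]
```

Emit:
carry_out(deltas=[0.6,-0.01,0,0,0,0,1,0.45,0,0,0,0,0,1,0.2,0,0,0,0,0,1,0,0,0,0,0,0,-1,0,0,0,0,0,0,-1,0,0,0,0,0,0,-1,0,0,0,0,0,0,-1,0,0,0,0,0,0,-1])

```text
clock: 32.85
position: [0.4436, -0.3457, 0.0169]
ee_rot: [0.708, 0.011, 0.706, -0.012]
contact_force: [0.4, 0.5, 6.0]
width: 0.0494
```

Emit:
carry_out(deltas=[-0.7,0,0,0,0,0,-1,-0.8,0,0,0,0,0,-1,-0.5,0,0,0,0,0,-1,0,0,0,0,1,0,-1,0,0,0,0,1,0,-1,0,0,0,0,1,0,-1,0,0,0,0,0,0,-1,0,0,0,0,0,0,-1])

```text
clock: 33.85
position: [0.4419, -0.3443, 0.1347]
ee_rot: [0.629, 0.013, 0.777, -0.009]
contact_force: [-1.0, 0.3, -4.9]
width: 0.0491
```

Emit:
carry_out(deltas=[0,0,0,0,-0.95,0,-1,0,0,0,0,-0.95,0,-1,0,0,0,0,-0.95,0,-1,0,0,0,0,0,0,-1,0,0,0,0,0,0,-1,0,0,0,0,0,0,-1,0,0,0,0,0,0,-1])

```text
clock: 34.72
position: [0.4429, -0.3448, 0.1352]
ee_rot: [0.703, 0.011, 0.711, -0.011]
contact_force: [0.0, 0.1, -4.6]
width: 0.0493
```

```bash
python3 m30.py
```

```text
t 36.17
first10 [ 0.0157 -4.8503  0.0458 -0.6114  1.1426] 
last20 [ 0.0215 -5.1574  0.044  -0.5966  1.1425] sd [3.040e-02 5.593e-01 2.000e-04 1.300e-03 0.000e+00] ALL My 0.0196
```

Emit:
carry_out(deltas=[0,0,0,0,-1,0,-1,0,0,0,0,-1,0,-1,0,0,0,0,-1,0,-1,0,0,0,0,-0.15,0,-1,0,0,0,0,0,0,-1,0,0,0,0,0.95,0,-1,0,0,0,0,0.95,0,-1,0,0,0,0,0.95,0,-1,0,0,0,0,0,0,-1,0,0,0,0,0,0,-1])

```text
clock: 37.42
position: [0.4428, -0.3446, 0.1352]
ee_rot: [0.711, 0.011, 0.703, -0.011]
contact_force: [-0.5, 0.2, -5.6]
width: 0.0493
```

```bash
python3 m30.py
```

```text
t 38.88
first10 [ 0.0339 -5.3791 -0.0671  0.6148  1.1222] 
last20 [ 0.0096 -5.4129 -0.0487  0.6045  1.1224] sd [3.250e-02 5.546e-01 2.000e-04 3.600e-03 0.000e+00] ALL My 0.0177
```

T3 is silent as well: torque difference 0.093 and moment change about 0, where a ball would add about 0.04. Next grey slot.

```bash
python3 g.py 0.680 -0.0625 0.06 88.9
```

```text
t 38.88 pos [ 0.4425 -0.3448  0.1354] w 0.0493 F [ 0.9 -0.  -6.1] q6 -2.33 toolx [ 0.011  0.    -1.   ]
jaw now 88.2 dj 0.7 TURN units [-0.18  0.15 -0.01] then SHIFT units [1.26 4.78 3.87]
```

Emit:
carry_out(deltas=[0,0.69,0.55,-0.18,0.15,0,-1,0,0.69,0.55,0,0,0,-1,0,0.68,0.55,0,0,0,-1,0,0.68,0.55,0,0,0,-1,0,0.68,0.55,0,0,0,-1,0,0.68,0.56,0,0,0,-1,0,0.68,0.56,0,0,0,-1,0.5,0,0,0,0,0,-1,0.5,0,0,0,0,0,-1,0.26,0,0,0,0,0,-1])

```text
clock: 40.12
position: [0.6794, -0.0624, 0.0581]
ee_rot: [0.706, 0.007, 0.708, -0.006]
contact_force: [0.2, -0.2, -3.7]
width: 0.0492
```

Emit:
carry_out(deltas=[0.3,0,0,0,0,0,-1,0.2,0,0,0,0,0,-1,0,0,0,0,0,0,-1,0,0,0,0,0,0,-1])

```text
clock: 40.62
position: [0.6814, -0.0631, 0.0312]
ee_rot: [0.708, 0.007, 0.706, -0.007]
contact_force: [-0.1, 0.5, -4.6]
width: 0.0493
```

```bash
python3 g.py 0.680 -0.0625 0.022 88.9
```

```text
t 40.62 pos [ 0.6814 -0.0631  0.0312] w 0.0493 F [-0.1  0.5 -4.6] q6 -1.75 toolx [ 0.002  0.    -1.   ]
jaw now 88.9 dj 0.0 TURN units [-0.    0.03 -0.01] then SHIFT units [ 0.15  0.01 -0.02]
```

Emit:
carry_out(deltas=[0.1,0,0,0,0,0,-1,0.06,0,0,0,0,0,-1,0,0,0,0,0,0,-1,0,0,0,0,0,0,0.4,0,0,0,0,0,0,0.4,0,0,0,0,0,0,0.4,-0.4,0,0,0,0,0,0.4,-0.8,0,0,0,0,0,1,-0.8,0,0,0,0,0,1,0,0,0,0,0,0,1])

```text
clock: 41.88
position: [0.6839, -0.0635, 0.146]
ee_rot: [0.711, 0.006, 0.703, -0.007]
contact_force: [-0.8, -0.3, 0.3]
width: 0.0854
```

```bash
python3 look.py 3; python3 g.py 0.5512 -0.4616 0.09 88.9
```

```text
[305. 197.] 205 0.047 [92. 89. 80.] (array([ 0.583 , -0.0563]), array([0.0737, 0.0385]), -1.1004638671875)
[422. 205.] 334 0.042 [105. 104.  94.] (array([ 0.5512, -0.4614]), array([0.0736, 0.0526]), -1.0939178466796875)
[202. 236.] 298 0.032 [13. 16. 13.] (array([0.4575, 0.3139]), array([0.0963, 0.089 ]), -9.246437072753906)
[334. 270.] 328 0.041 [113. 111.  39.] (array([ 0.3314, -0.1483]), array([0.0765, 0.0504]), 29.41780662536621)
[ 94. 295.] 285 0.06 [52. 48. 40.] (array([0.2598, 0.685 ]), array([0.1175, 0.0571]), 18.401124954223633)
t 41.92 pos [ 0.6821 -0.0632  0.1432] w 0.0857 F [-0.6 -0.   0.2] q6 -1.75 toolx [ 0.005 -0.    -1.   ]
jaw now 88.9 dj -0.0 TURN units [0.   0.07 0.  ] then SHIFT units [ 0.89 -6.68 -2.05]
```

View pics/top3.png

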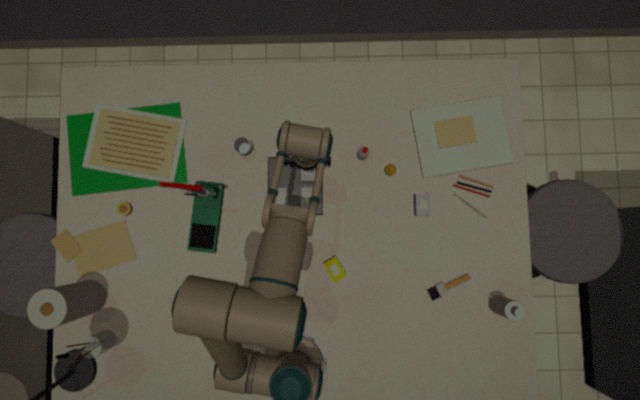

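Emit:
carry_out(deltas=[0,-0.84,-0.25,0,0,0,1,0,-0.84,-0.25,0,0,0,1,0,-0.84,-0.25,0,0,0,1,0,-0.84,-0.25,0,0,0,1,0,-0.84,-0.26,0,0,0,1,0,-0.84,-0.26,0,0,0,1,0.3,-0.84,-0.26,0,0,0,1,0.5,-0.8,-0.26,0,0,0,1,0,0,0,0,0,0,1,0,0,0,0,0,0,1])

```text
clock: 43.18
position: [0.5501, -0.4605, 0.0909]
ee_rot: [0.707, 0.008, 0.708, -0.006]
contact_force: [0.5, -0.3, -0.0]
width: 0.0855
```

```bash
python3 g.py 0.5512 -0.4616 0.014 88.9
```

```text
t 43.17 pos [ 0.5501 -0.4605  0.0909] w 0.0855 F [ 0.5 -0.3 -0. ] q6 -2.35 toolx [-0.002  0.003 -1.   ]
jaw now 88.9 dj 0.0 TURN units [-0.01 -0.02 -0.05] then SHIFT units [ 1.28 -0.02  0.02]
```

Emit:
carry_out(deltas=[0.6,-0.01,0,0,0,0,1,0.45,0,0,0,0,0,1,0.22,0,0,0,0,0,1,0,0,0,0,0,0,-1,0,0,0,0,0,0,-1,0,0,0,0,0,0,-1,0,0,0,0,0,0,-1,0,0,0,0,0,0,-1])

```text
clock: 44.18
position: [0.5518, -0.463, 0.0183]
ee_rot: [0.708, 0.006, 0.706, -0.008]
contact_force: [0.3, -0.6, 6.7]
width: 0.0491
```

Emit:
carry_out(deltas=[-0.7,0,0,0,0,0,-1,-0.8,0,0,0,0,0,-1,-0.5,0,0,0,0,0,-1,0,0,0,0,1,0,-1,0,0,0,0,1,0,-1,0,0,0,0,1,0,-1,0,0,0,0,0,0,-1,0,0,0,0,0,0,-1])

```text
clock: 45.18
position: [0.5501, -0.4615, 0.1354]
ee_rot: [0.629, 0.008, 0.777, -0.005]
contact_force: [-0.9, -1.5, -4.5]
width: 0.0493
```

Emit:
carry_out(deltas=[0,0,0,0,-0.95,0,-1,0,0,0,0,-0.95,0,-1,0,0,0,0,-0.95,0,-1,0,0,0,0,0,0,-1,0,0,0,0,0,0,-1,0,0,0,0,0,0,-1,0,0,0,0,0,0,-1])

```text
clock: 46.05
position: [0.5511, -0.4618, 0.1359]
ee_rot: [0.703, 0.007, 0.711, -0.006]
contact_force: [-0.0, 0.5, -3.6]
width: 0.0491
```

```bash
python3 m30.py
```

```text
t 47.5
first10 [ 0.0202 -3.7889  0.0507 -0.6102  1.3036] 
last20 [-3.2000e-03 -3.6770e+00  4.8400e-02 -5.9540e-01  1.3035e+00] sd [2.75e-02 3.57e-01 2.00e-04 1.60e-03 0.00e+00] ALL My 0.0046
```

Emit:
carry_out(deltas=[0,0,0,0,-1,0,-1,0,0,0,0,-1,0,-1,0,0,0,0,-1,0,-1,0,0,0,0,-0.15,0,-1,0,0,0,0,0,0,-1,0,0,0,0,0.95,0,-1,0,0,0,0,0.95,0,-1,0,0,0,0,0.95,0,-1,0,0,0,0,0,0,-1,0,0,0,0,0,0,-1])

```text
clock: 48.75
position: [0.5508, -0.4617, 0.136]
ee_rot: [0.711, 0.007, 0.703, -0.006]
contact_force: [0.1, 0.8, -3.0]
width: 0.0493
```

```bash
python3 m30.py
```

```text
t 50.2
first10 [ 0.0328 -3.4607 -0.0671  0.6152  1.2809] 
last20 [ 0.0179 -3.3959 -0.0533  0.6048  1.2812] sd [2.580e-02 4.058e-01 1.000e-04 3.900e-03 0.000e+00] ALL My 0.0228
```

The ball's shift opposes the tin's own swing in this test, so a rattler lowers the torque difference. My earlier reading had the sign wrong. Deficits against the silent prediction are T1 0.004, T2 0, T4 0.004 and T3 0.027, with about 0.036 expected for a ball, so T3 is the suspect. T4 goes in the fourth slot, then I'll retest T3.

```bash
python3 g.py 0.682 0.0335 0.06 88.9
```

```text
t 50.2 pos [ 0.5506 -0.4619  0.1363] w 0.0494 F [-0.5 -0.1 -3. ] q6 -2.35 toolx [ 0.011  0.    -1.   ]
jaw now 88.9 dj -0.0 TURN units [ 0.    0.15 -0.01] then SHIFT units [1.27 8.3  2.03]
```

Emit:
carry_out(deltas=[-0.1,0.83,0.2,0,0.15,0,-1,0,0.83,0.2,0,0,0,-1,0,0.83,0.2,0,0,0,-1,0,0.83,0.2,0,0,0,-1,0,0.83,0.2,0,0,0,-1,0,0.83,0.2,0,0,0,-1,0,0.83,0.2,0,0,0,-1,0,0.83,0.21,0,0,0,-1,0,0.83,0.21,0,0,0,-1,0,0.83,0.21,0,0,0,-1])

```text
clock: 51.45
position: [0.6823, 0.0353, 0.143]
ee_rot: [0.707, 0.007, 0.707, -0.007]
contact_force: [-0.8, -0.2, -3.4]
width: 0.0494
```

Emit:
carry_out(deltas=[0.7,0,0,0,0,0,-1,0.7,0,0,0,0,0,-1,0.35,0,0,0,0,0,-1,0,0,0,0,0,0,-1,0,0,0,0,0,0,-1])

```text
clock: 52.08
position: [0.683, 0.0336, 0.0389]
ee_rot: [0.708, 0.007, 0.706, -0.007]
contact_force: [0.6, -0.8, -2.4]
width: 0.0496
```

```bash
python3 g.py 0.682 0.0335 0.023 88.9
```

```text
t 52.08 pos [0.683  0.0336 0.0389] w 0.0496 F [ 0.6 -0.8 -2.4] q6 -1.6 toolx [ 0.002  0.001 -1.   ]
jaw now 88.9 dj -0.0 TURN units [ 0.    0.04 -0.01] then SHIFT units [ 0.27 -0.   -0.02]
```

Emit:
carry_out(deltas=[0.17,0,0,0,0,0,-1,0.11,0,0,0,0,0,-1,0,0,0,0,0,0,-1,0,0,0,0,0,0,0.4,0,0,0,0,0,0,0.4,0,0,0,0,0,0,0.4,-0.4,0,0,0,0,0,0.4,-0.8,0,0,0,0,0,0.4,-0.6,0,0,0,0,0,0.5,0,-0.2,0,0,0,0,0.5])

```text
clock: 53.32
position: [0.684, 0.022, 0.1328]
ee_rot: [0.71, 0.006, 0.704, -0.006]
contact_force: [-0.0, -0.7, -1.2]
width: 0.0644
```

```bash
python3 look.py 4; python3 g.py 0.680 -0.0625 0.06 88.9; python3 - <<'E'
from h import *
d=dict(np.load("top4.npz")); cv2.imwrite("pics/c4.png",cv2.resize(d["color"][120:290,180:380,::-1],None,fx=4,fy=4))
E
```

```text
[308. 171.] 303 0.047 [104. 102.  93.] (array([ 0.6782, -0.0615]), array([0.0745, 0.0458]), -1.0729598999023438)
[273. 194.] 304 0.048 [89. 86. 77.] (array([0.5957, 0.0572]), array([0.0741, 0.0491]), -0.7101593017578125)
[308. 198.] 330 0.047 [107. 105.  95.] (array([ 0.5829, -0.0615]), array([0.0737, 0.0491]), -1.0839614868164062)
[202. 237.] 328 0.032 [13. 15. 13.] (array([0.4532, 0.3117]), array([0.0936, 0.0879]), 82.35401916503906)
[334. 270.] 328 0.042 [113. 113.  40.] (array([ 0.3314, -0.1483]), array([0.0765, 0.0504]), 29.41779899597168)
[ 94. 295.] 302 0.058 [52. 48. 41.] (array([0.2556, 0.6815]), array([0.1138, 0.0502]), 11.854243278503418)
t 53.38 pos [0.6825 0.0197 0.1304] w 0.0642 F [-0.5 -0.1 -0.3] q6 -1.62 toolx [ 0.003 -0.001 -1.   ]
jaw now 88.9 dj -0.0 TURN units [0.   0.05 0.02] then SHIFT units [ 1.17 -1.37 -0.02]
```

View pics/c4.png

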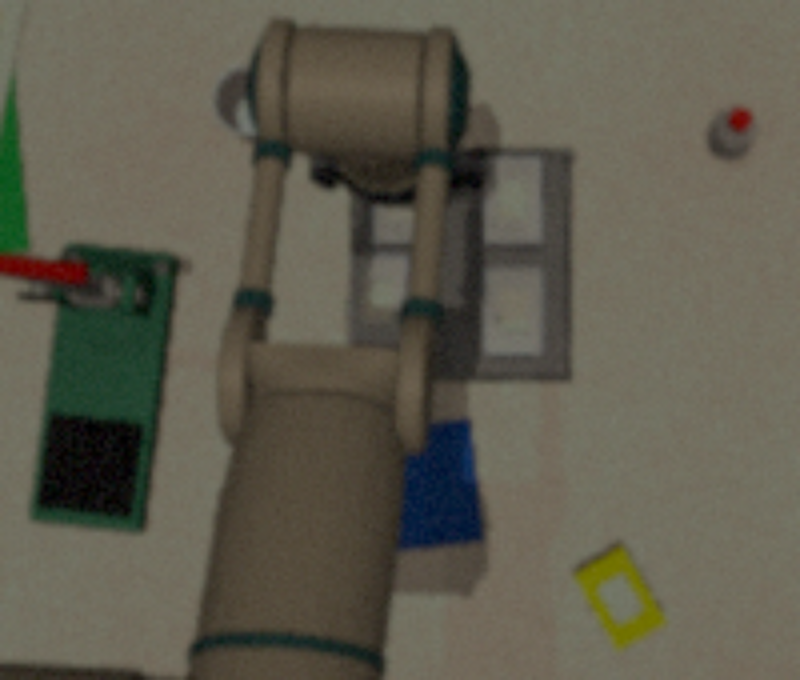

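The "T1" blob at (273,194) sits about 2 cm from where I left it, so it may have been knocked. I'll check once the arm is clear. Now I'll pick up T3, which measures (0.678,-0.0615).

Emit:
carry_out(deltas=[0,-0.7,0,0,0,0,0.5,0,-0.7,0,0,0,0,0.5,0,0,0,0,0,0,0.5,0.7,0,0,0,0,0,0.5,0.6,0,0,0,0,0,0.5,0,0,0,0,0,0,0.5,0,0,0,0,0,0,0.5])

```text
clock: 54.25
position: [0.6806, -0.0618, 0.0513]
ee_rot: [0.707, 0.007, 0.707, -0.006]
contact_force: [0.2, -0.8, 0.4]
width: 0.0642
```

```bash
python3 g.py 0.680 -0.0625 0.020 88.9
```

```text
t 54.25 pos [ 0.6806 -0.0618  0.0513] w 0.0642 F [ 0.2 -0.8  0.4] q6 -1.75 toolx [ 0.001  0.001 -1.   ]
jaw now 88.9 dj -0.0 TURN units [ 0.01  0.01 -0.01] then SHIFT units [ 0.52 -0.01 -0.01]
```

Emit:
carry_out(deltas=[0.35,0,0,0,0,0,0.5,0.17,0,0,0,0,0,0.5,0,0,0,0,0,0,-1,0,0,0,0,0,0,-1,0,0,0,0,0,0,-1,0,0,0,0,0,0,-1,-0.5,0,0,0,0,0,-1,-0.8,0,0,0,0,0,-1,-0.9,0,0,0,0,0,-1])

```text
clock: 55.38
position: [0.6789, -0.062, 0.1513]
ee_rot: [0.706, 0.007, 0.708, -0.006]
contact_force: [0.9, 0.2, -5.0]
width: 0.0493
```

Emit:
carry_out(deltas=[0,0,0,0,1,0,-1,0,0,0,0,1,0,-1,0,0,0,0,1,0,-1,0,0,0,0,0,0,-1,0,0,0,0,-0.95,0,-1,0,0,0,0,-0.95,0,-1,0,0,0,0,-0.95,0,-1,0,0,0,0,0,0,-1,0,0,0,0,0,0,-1,0,0,0,0,0,0,-1])

```text
clock: 56.62
position: [0.6804, -0.0624, 0.1514]
ee_rot: [0.703, 0.007, 0.711, -0.006]
contact_force: [0.2, 0.2, -5.1]
width: 0.0492
```

```bash
python3 m30.py
```

```text
t 58.08
first10 [ 0.0129 -5.1787  0.061  -0.6185  1.2961] 
last20 [ 0.0198 -5.3934  0.0526 -0.5953  1.2959] sd [0.0214 0.2976 0.0005 0.0021 0.    ] ALL My 0.0175
```

Emit:
carry_out(deltas=[0,0,0,0,-1,0,-1,0,0,0,0,-1,0,-1,0,0,0,0,-1,0,-1,0,0,0,0,-0.15,0,-1,0,0,0,0,0,0,-1,0,0,0,0,0.95,0,-1,0,0,0,0,0.95,0,-1,0,0,0,0,0.95,0,-1,0,0,0,0,0,0,-1,0,0,0,0,0,0,-1])

```text
clock: 59.32
position: [0.6801, -0.0623, 0.1513]
ee_rot: [0.711, 0.007, 0.703, -0.006]
contact_force: [-0.4, -0.1, -4.7]
width: 0.0492
```

```bash
python3 m30.py
```

```text
t 60.77
first10 [ 0.0154 -4.9997 -0.0985  0.6175  1.2665] 
last20 [ 0.0216 -5.2504 -0.0735  0.6048  1.2669] sd [2.990e-02 3.756e-01 3.000e-04 5.600e-03 0.000e+00] ALL My 0.0196
```

Emit:
carry_out(deltas=[0,0,0,0,-0.9,0,-1,0,0,0,0,-0.95,0,-1,0,0,0,0,0,0,-1,0,0,0,0,0,0,-1,0,0,0,0,0,0,-1])

```text
clock: 61.4
position: [0.6807, -0.0624, 0.1517]
ee_rot: [0.755, 0.006, 0.656, -0.007]
contact_force: [0.3, 0.6, -4.7]
width: 0.0491
```

```bash
python3 m30.py
```

```text
t 62.85
first10 [ 0.1775 -5.2139 -0.994   7.9924  1.0853] 
last20 [ 0.1641 -5.1744 -0.9973  8.0043  1.085 ] sd [3.530e-02 3.854e-01 3.000e-04 2.100e-03 0.000e+00] ALL My 0.1685
```

Emit:
carry_out(deltas=[0,0,0,0,1,0,-1,0,0,0,0,1,0,-1,0,0,0,0,1,0,-1,0,0,0,0,1,0,-1,0,0,0,0,0,0,-1,0,0,0,0,0,0,-1,0,0,0,0,0,0,-1])

```text
clock: 63.72
position: [0.6795, -0.0623, 0.152]
ee_rot: [0.656, 0.007, 0.754, -0.006]
contact_force: [0.2, 0.6, -4.9]
width: 0.0493
```

```bash
python3 m30.py
```

```text
t 65.17
first10 [-0.146  -4.9565  0.9705 -7.9666  1.4717] 
last20 [-0.1434 -5.0231  0.9831 -7.9972  1.472 ] sd [0.0352 0.382  0.0006 0.0027 0.    ] ALL My -0.1442
```

T3 shows a clear step: b = 0.0247 by torque and 0.023 by moment, where the silent tins give about 0. T3 is the rattler, so I'll carry it to the press bed.

```bash
python3 g.py 0.4563 0.3131 0.15 82.8
```

```text
t 65.17 pos [ 0.68   -0.0624  0.1517] w 0.0492 F [-0.1 -0.6 -4.6] q6 -1.73 toolx [-0.139  0.003 -0.99 ]
jaw now 88.9 dj -6.1 TURN units [ 1.53 -2.    0.1 ] then SHIFT units [ 0.03  5.74 -4.48]
```

Emit:
carry_out(deltas=[0,0,0,0,-1,0,-1,0,0,0,0,-1,0,-1,0,0,0,0.77,0,0,-1,0,0,0,0.76,0,0,-1,0,0.72,-0.56,0,0,0,-1,0,0.72,-0.56,0,0,0,-1,0,0.72,-0.56,0,0,0,-1,0,0.72,-0.56,0,0,0,-1,0,0.72,-0.56,0,0,0,-1,0,0.72,-0.56,0,0,0,-1])

```text
clock: 66.42
position: [0.5113, 0.2214, 0.1522]
ee_rot: [0.706, 0.045, 0.706, -0.044]
contact_force: [-0.2, 1.1, -4.6]
width: 0.0493
```

Emit:
carry_out(deltas=[0,0.71,-0.56,0,0,0,-1,0,0.71,-0.56,0,0,0,-1,0,0,0,0,0,0,-1,0.6,0,0,0,0,0,-1,0.5,0,0,0,0,0,-1,0,0,0,0,0,0,-1,0,0,0,0,0,0,-1])

```text
clock: 67.3
position: [0.4578, 0.3132, 0.087]
ee_rot: [0.706, 0.045, 0.705, -0.044]
contact_force: [-0.2, 1.2, -5.3]
width: 0.0495
```

```bash
python3 g.py 0.4563 0.3131 0.05 82.8;python3 - <<'E'
from h import *
from rig import eyes
for n,sl in(("top",np.s_[140:300,140:340]),("scene",np.s_[130:290,380:580])):
    d=eyes.get_image(n); cv2.imwrite(f"pics/{n}_p1.png",cv2.resize(d["color"][sl][:,:,::-1],None,fx=3.5,fy=3.5,interpolation=cv2.INTER_CUBIC))
E
```

```text
t 67.3 pos [0.4578 0.3132 0.087 ] w 0.0495 F [-0.2  1.2 -5.3] q6 -0.97 toolx [ 0.002  0.001 -1.   ]
jaw now 82.8 dj 0.0 TURN units [-0.01  0.02 -0.02] then SHIFT units [ 0.62 -0.   -0.02]
```

View pics/scene_p1.png

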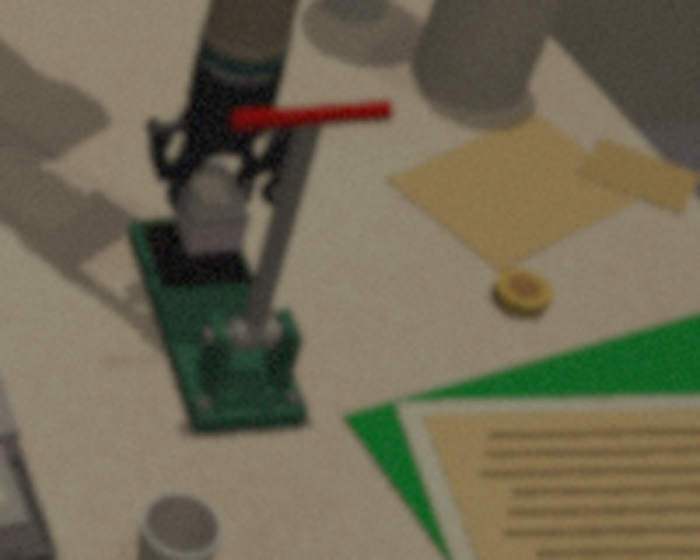

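View pics/top_p1.png

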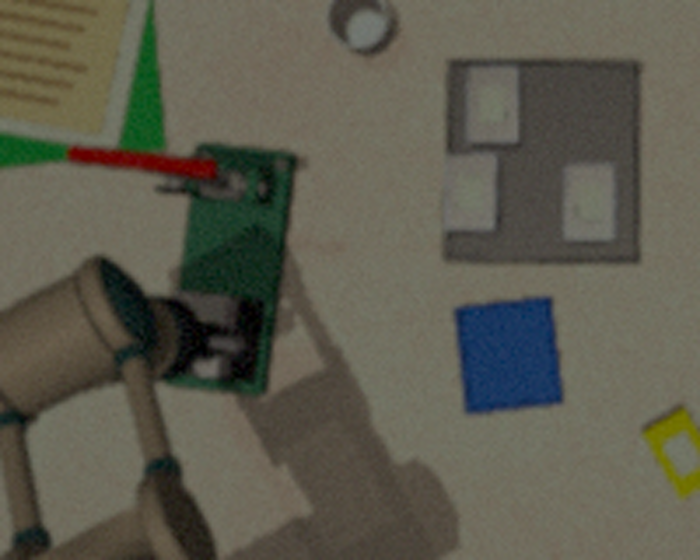

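T3 hangs over the bed and the lever is upright. T1 (crop 470,190) has been knocked onto the grey tray's left wall, so I'll mend that later. Now lowering.

Emit:
carry_out(deltas=[0.4,0,0,0,0,0,-1,0.15,0,0,0,0,0,-1,0,0,0,0,0,0,-1,0,0,0,0,0,0,-1,0.08,0,0,0,0,0,-1,0,0,0,0,0,0,-1])

```text
clock: 68.15
position: [0.4563, 0.3131, 0.048]
ee_rot: [0.706, 0.045, 0.706, -0.044]
contact_force: [0.5, -1.0, -5.7]
width: 0.0494
```

```bash
python3 g.py 0.4563 0.3131 0.046 82.8
```

```text
t 68.15 pos [0.4563 0.3131 0.048 ] w 0.0494 F [ 0.5 -1.  -5.7] q6 -0.97 toolx [-0.  0. -1.]
jaw now 82.8 dj 0.0 TURN units [-0.   -0.01 -0.01] then SHIFT units [ 0.03  0.   -0.  ]
```

Emit:
carry_out(deltas=[0.04,0,0,0,0,0,-1,0,0,0,0,0,0,-1])

```text
clock: 68.4
position: [0.4564, 0.3131, 0.0455]
ee_rot: [0.706, 0.045, 0.706, -0.044]
contact_force: [1.1, -0.1, -5.0]
width: 0.0492
```

Emit:
carry_out(deltas=[0.03,0,0,0,0,0,-1,0,0,0,0,0,0,-1])

```text
clock: 68.65
position: [0.4567, 0.3132, 0.045]
ee_rot: [0.706, 0.045, 0.706, -0.044]
contact_force: [-2.2, -1.7, 4.7]
width: 0.049
```

Emit:
carry_out(deltas=[0,0,0,0,0,0,0.4,0,0,0,0,0,0,0.4,0,0,0,0,0,0,0.4,-0.3,0,0,0,0,0,0.4,-0.6,0,0,0,0,0,0.4,-0.8,0,0,0,0,0,0.4,-0.8,0,0,0,0,0,0.4,-0.8,0,0,0.9,0,0,0.4,-0.8,0,0,0.9,0,0,0.4,-0.8,0,0,0.9,0,0,0.4])

```text
clock: 69.9
position: [0.4564, 0.3129, 0.3395]
ee_rot: [0.698, 0.112, 0.698, -0.111]
contact_force: [1.5, 0.4, -0.2]
width: 0.0595
```

Emit:
carry_out(deltas=[-0.6,0,0,1,0,0,0.4,-0.4,0,0,1,0,0,0.4,0,0,0,1,0,0,0.4,0,0,0,1,0,0,0.4,0,0,0,1,0,0,0.4,0,0,0,1,0,0,0.4,0,0,0,1,0,0,0.4,0,0,0,1,0,0,0.4,0,0,0,1,0,0,0.4,0,0,0,1,0,0,0.4])

```text
clock: 71.15
position: [0.4565, 0.3129, 0.3977]
ee_rot: [0.618, 0.344, 0.618, -0.343]
contact_force: [-0.6, 0.6, 0.7]
width: 0.0597
```

Emit:
carry_out(deltas=[0,0,0,1,0,0,0.4,0,0,0,1,0,0,0.4,0,0,0,1,0,0,0.4,0,0,0,1,0,0,0.4,0,0,0,1,0,0,0.4,0,0,0,1,0,0,0.4,0,0,0,1,0,0,0.4,0,0,0,1,0,0,0.4,0,0,0,1,0,0,0.4,0,0,0,0.8,0,0,0.4])

```text
clock: 72.4
position: [0.4565, 0.3129, 0.3977]
ee_rot: [0.467, 0.531, 0.467, -0.531]
contact_force: [-0.3, 0.4, -0.2]
width: 0.0594
```

```bash
python3 g.py 0.5956 0.260 0.40 -7.2; python3 look.py 5; python3 - <<'E'
from h import *
from rig import eyes
d=dict(np.load("top5.npz")); cv2.imwrite("pics/t5.png",cv2.resize(d["color"][140:300,140:340,::-1],None,fx=3.5,fy=3.5,interpolation=cv2.INTER_CUBIC))
W=pts(d);H=W[:,:,2]
m=(H>0.06)&(H<0.085); m[:,240:]=0;m[:205]=0
print(m.sum(),planerect(d,m,0.072) if m.sum()>20 else 0)
d=eyes.get_image("scene"); cv2.imwrite("pics/s5.png",cv2.resize(d["color"][130:290,380:580,::-1],None,fx=3.5,fy=3.5,interpolation=cv2.INTER_CUBIC)); np.savez("scene5.npz",**d)
E
```

```text
t 72.4 pos [0.4565 0.3129 0.3977] w 0.0594 F [-0.3  0.4 -0.2] q6 0.6 toolx [-0.     0.001 -1.   ]
jaw now -7.3 dj 0.1 TURN units [-0.03 -0.01  0.  ] then SHIFT units [-0.04  2.41  0.58]
[280. 170.] 319 0.047 [107. 105.  96.] (array([0.6835, 0.0352]), array([0.0745, 0.0494]), -0.7761611938476562)
[274. 195.] 330 0.047 [109. 107.  98.] (array([0.5958, 0.0573]), array([0.0742, 0.0491]), -0.7101593017578125)
[308. 198.] 329 0.047 [109. 108.  99.] (array([ 0.5829, -0.0615]), array([0.0737, 0.049 ]), -1.081298828125)
[201. 236.] 485 0.071 [83. 80. 72.] (array([0.457 , 0.3128]), array([0.0763, 0.0531]), -8.089439392089844)
[334. 270.] 329 0.042 [112. 112.  39.] (array([ 0.3314, -0.1483]), array([0.0764, 0.0504]), 29.417789459228516)
450 (array([0.2783, 0.5661]), array([0.7   , 0.1915]), -44.83254623413086)
```

View pics/t5.png

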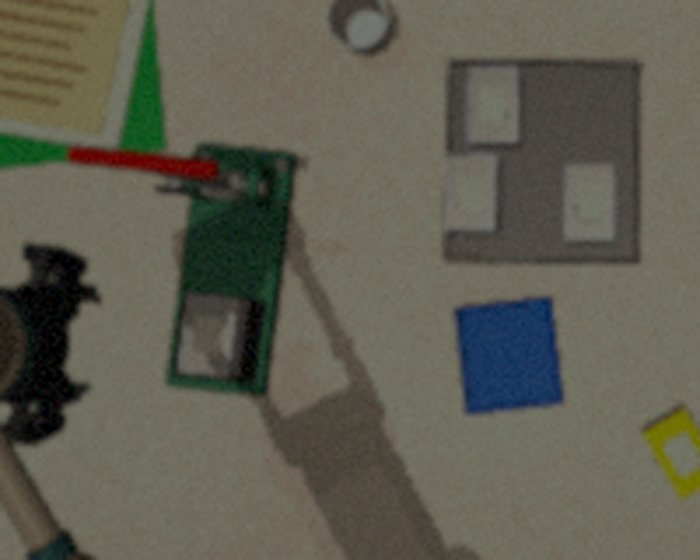

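View pics/s5.png

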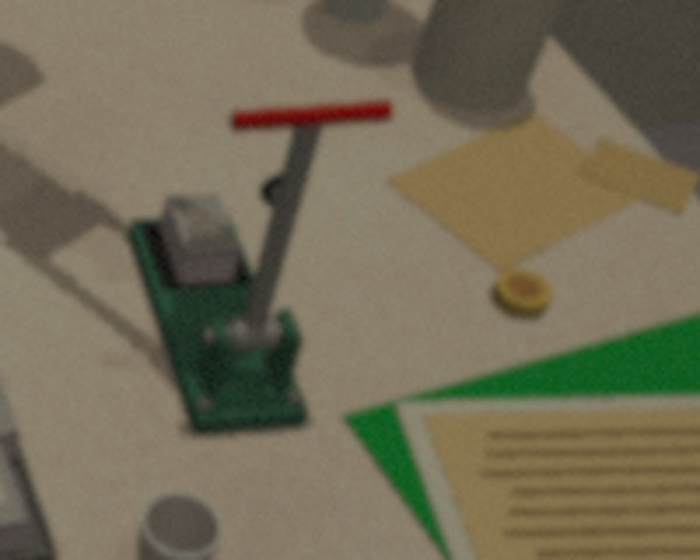

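T3 stands flat on the bed at (0.457, 0.3128), with the bed centre at (0.4563, 0.3131). Now over to the lever bar.

Emit:
carry_out(deltas=[-0.04,0.8,0.19,0,0,0,0.2,0,0.8,0.19,0,0,0,0.2,0,0.8,0.2,0,0,0,0.2,0,0,0,0,0,0,0.2,0,0,0,0,0,0,0.2])

```text
clock: 73.12
position: [0.5947, 0.2604, 0.3998]
ee_rot: [-0.467, -0.53, -0.468, 0.531]
contact_force: [-0.7, 0.5, 0.9]
width: 0.0511
```

```bash
python3 g.py 0.5956 0.260 0.305 -7.2; python3 - <<'E'
from h import *
from rig import eyes
d=eyes.get_image("scene"); cv2.imwrite("pics/s6.png",cv2.resize(d["color"][100:260,380:580,::-1],None,fx=3.5,fy=3.5,interpolation=cv2.INTER_CUBIC))
E
```

```text
t 73.12 pos [0.5947 0.2604 0.3998] w 0.0511 F [-0.7  0.5  0.9] q6 0.43 toolx [-0.001  0.001 -1.   ]
jaw now -7.2 dj -0.0 TURN units [ 0.   -0.01  0.02] then SHIFT units [1.58 0.02 0.  ]
```

View pics/s6.png

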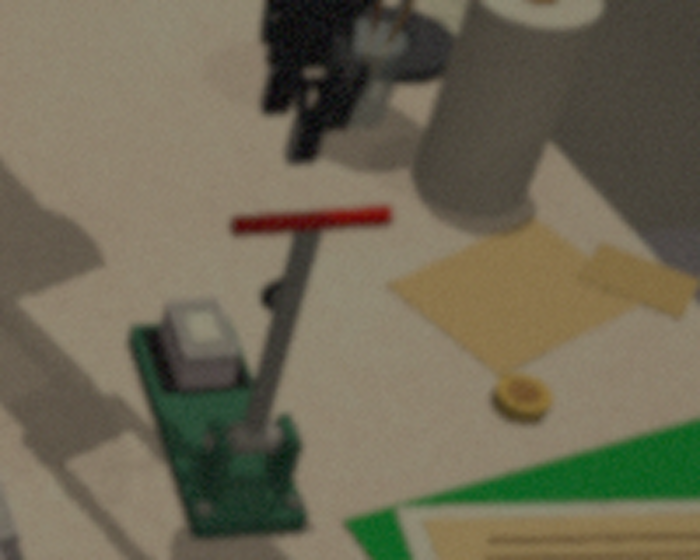

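Emit:
carry_out(deltas=[0.5,0,0,0,0,0,0.2,0.5,0,0,0,0,0,0.2,0.4,0,0,0,0,0,0.2,0.18,0,0,0,0,0,0.2,0,0,0,0,0,0,0.2])

```text
clock: 73.8
position: [0.5942, 0.2608, 0.3057]
ee_rot: [0.468, 0.53, 0.468, -0.53]
contact_force: [0.3, 0.2, -0.1]
width: 0.0512
```

Emit:
carry_out(deltas=[0,0,0,0,0,0,-1,0,0,0,0,0,0,-1,0,0,0,0,0,0,-1,0,0,0,0,0,0,-1,0,0,0,0,0,0,-1,0,0,0,0,0,0,-1], newtons=25)

```text
clock: 74.55
position: [0.5959, 0.2606, 0.3068]
ee_rot: [0.468, 0.532, 0.467, -0.529]
contact_force: [0.7, 1.7, 5.2]
width: 0.0152
```

```bash
python3 g.py 0.5956 0.260 0.304 -7.2; python3 - <<'E'
from h import *
from rig import eyes
d=eyes.get_image("scene"); cv2.imwrite("pics/s7.png",cv2.resize(d["color"][100:260,380:580,::-1],None,fx=3.5,fy=3.5,interpolation=cv2.INTER_CUBIC))
import numpy as np
# arc from bar at lateral -35: positions of TCP relative to start, tool vertical
th0=1.55; 
prev=None
for k in range(0,13):
    th=th0-1.5*k/12
    p=np.array([-0.24*np.cos(th),0.24*np.sin(th)]) # bed x, z
    if prev is not None: print(k,round(th,3),"tool x (down)",round(-(p-prev)[1]/.06,3),"tool y (bed +x)",round((p-prev)[0]/.06,3))
    prev=p
E
```

```text
t 74.55 pos [0.5959 0.2606 0.3068] w 0.0152 F [0.7 1.7 5.2] q6 0.43 toolx [ 0.003  0.002 -1.   ]
jaw now -7.2 dj 0.0 TURN units [-0.01 -0.03 -0.04] then SHIFT units [ 0.05 -0.    0.01]
1 1.425 tool x (down) 0.042 tool y (bed +x) -0.498
2 1.3 tool x (down) 0.103 tool y (bed +x) -0.489
3 1.175 tool x (down) 0.163 tool y (bed +x) -0.472
4 1.05 tool x (down) 0.221 tool y (bed +x) -0.448
5 0.925 tool x (down) 0.275 tool y (bed +x) -0.417
6 0.8 tool x (down) 0.325 tool y (bed +x) -0.379
7 0.675 tool x (down) 0.37 tool y (bed +x) -0.336
8 0.55 tool x (down) 0.409 tool y (bed +x) -0.287
9 0.425 tool x (down) 0.441 tool y (bed +x) -0.234
10 0.3 tool x (down) 0.467 tool y (bed +x) -0.177
11 0.175 tool x (down) 0.486 tool y (bed +x) -0.118
12 0.05 tool x (down) 0.497 tool y (bed +x) -0.056
```

View pics/s7.png

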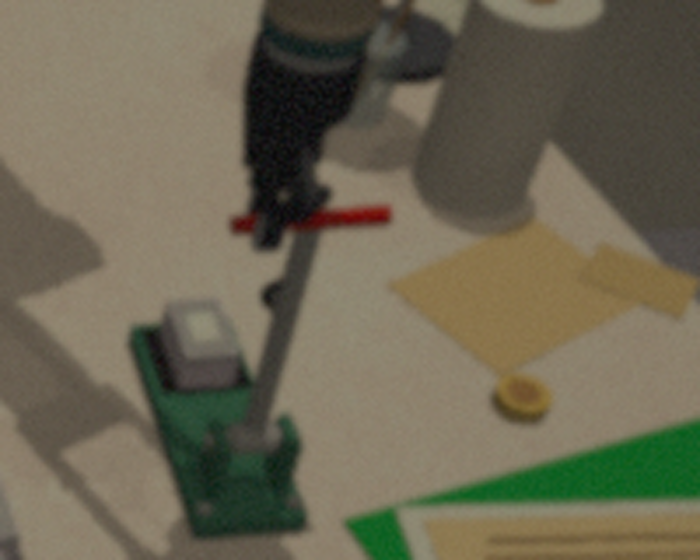

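The bar half is held, opening 15 mm. I'll follow the arc in stages.

Emit:
carry_out(deltas=[0.04,-0.5,0,0,0,0,-1,0.1,-0.49,0,0,0,0,-1,0.16,-0.47,0,0,0,0,-1,0.22,-0.45,0,0,0,0,-1,0,0,0,0,0,0,-1])

```text
clock: 75.22
position: [0.4797, 0.2754, 0.2737]
ee_rot: [-0.467, -0.53, -0.469, 0.53]
contact_force: [1.8, 1.0, 2.6]
width: 0.0149
```

```bash
cat > arc.py <<'E'
from h import *
from rig import readout
s=readout.get_state(); p=np.array(s["position"]); b=np.radians(-7.2); X=np.array([np.cos(b),np.sin(b)]); hinge=np.array([.4563,.3131])+.15*X
dx=(p[:2]-hinge)@X; lat=(p[:2]-hinge)@np.array([-X[1],X[0]]); z=p[2]+.0187-.083
print("dx",dx.round(4),"z above hinge",z.round(4),"lat",lat.round(4),"r",np.hypot(dx,z).round(4),"ang",np.arctan2(z,-dx).round(3),"F",np.round(s["contact_force"],1),"w",round(s["width"],4))
E
python3 arc.py
```

```text
dx -0.1221 z above hinge 0.2094 lat -0.0345 r 0.2424 ang 1.043 F [1.8 1.  2.6] w 0.0149
```

Emit:
carry_out(deltas=[0.28,-0.42,0,0,0,0,-1,0.33,-0.38,0,0,0,0,-1,0.37,-0.34,0,0,0,0,-1,0.41,-0.29,0,0,0,0,-1,0,0,0,0,0,0,-1])

```text
clock: 75.85
position: [0.3976, 0.2858, 0.1902]
ee_rot: [0.468, 0.531, 0.467, -0.53]
contact_force: [3.7, 0.8, 0.1]
width: 0.0149
```

```bash
python3 arc.py
```

```text
dx -0.2048 z above hinge 0.1259 lat -0.0345 r 0.2404 ang 0.551 F [3.7 0.8 0.1] w 0.0149
```

Emit:
carry_out(deltas=[0.44,-0.23,0,0,0,0,-1,0.47,-0.18,0,0,0,0,-1,0.49,-0.12,0,0,0,0,-1,0,0,0,0,0,0,-1])

```text
clock: 76.35
position: [0.3668, 0.2897, 0.1063]
ee_rot: [0.468, 0.531, 0.467, -0.53]
contact_force: [2.8, -0.0, 2.9]
width: 0.0152
```

```bash
python3 arc.py
```

```text
dx -0.2359 z above hinge 0.042 lat -0.0344 r 0.2396 ang 0.176 F [ 2.8 -0.   2.9] w 0.0152
```

Emit:
carry_out(deltas=[0.25,-0.04,0,0,0,0,-1,0.2,-0.02,0,0,0,0,-1,0.06,0,0,0,0,0,-1,0,0,0,0,0,0,-1,0,0,0,0,0,0,-1])

```text
clock: 76.97
position: [0.3635, 0.2902, 0.0768]
ee_rot: [0.468, 0.531, 0.467, -0.529]
contact_force: [5.5, -2.3, 3.2]
width: 0.0148
```

```bash
python3 arc.py
```

```text
dx -0.2392 z above hinge 0.0125 lat -0.0344 r 0.2395 ang 0.052 F [ 5.5 -2.3  3.2] w 0.0148
```

Emit:
carry_out(deltas=[0.06,0,0,0,0,0,-1,0,0,0,0,0,0,-1,0,0,0,0,0,0,-1])

```text
clock: 77.35
position: [0.3634, 0.2902, 0.0743]
ee_rot: [0.468, 0.532, 0.467, -0.529]
contact_force: [3.0, -3.9, 12.5]
width: 0.015
```

```bash
python3 arc.py; python3 - <<'E'
from h import *
from rig import eyes
d=eyes.get_image("scene"); np.savez("scene8.npz",**d); cv2.imwrite("pics/s8.png",cv2.resize(d["color"][100:260,380:580,::-1],None,fx=3.5,fy=3.5,interpolation=cv2.INTER_CUBIC))
W=pts(d);hs=cv2.cvtColor(d["color"],cv2.COLOR_RGB2HSV)
r=((hs[:,:,0]<8)|(hs[:,:,0]>172))&(hs[:,:,1]>130);r[:,:380]=0;r[:,600:]=0
print(r.sum(),np.nanmedian(W[r],0))
E
```

```text
dx -0.2393 z above hinge 0.01 lat -0.0343 r 0.2395 ang 0.042 F [ 3.  -3.9 12.5] w 0.015
49 [0.37661533 0.35420332 0.09784246]
```

View pics/s8.png

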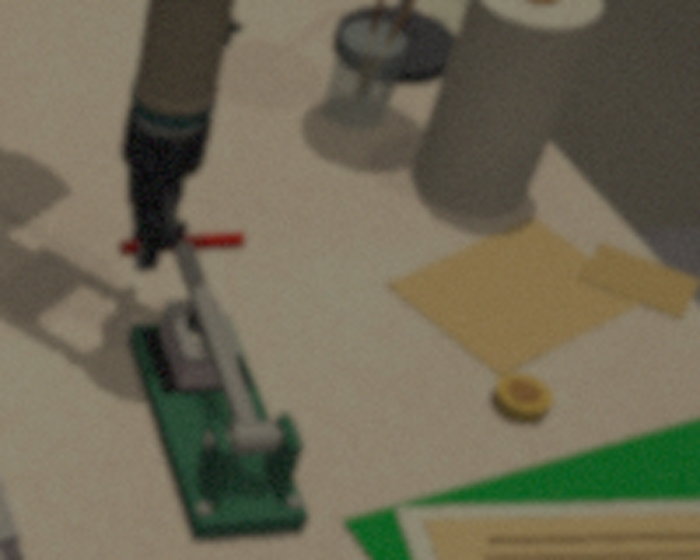

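The force has climbed to 12.5 N, so the lever is at the stop. One small extra press, then I'll guide it back up along the arc.

Emit:
carry_out(deltas=[0.04,0,0,0,0,0,-1,0,0,0,0,0,0,-1,0,0,0,0,0,0,-1])

```text
clock: 77.78
position: [0.3634, 0.2902, 0.0727]
ee_rot: [0.468, 0.532, 0.467, -0.529]
contact_force: [1.3, -4.5, 18.9]
width: 0.0151
```

```bash
python3 arc.py
```

```text
dx -0.2393 z above hinge 0.0084 lat -0.0343 r 0.2395 ang 0.035 F [ 1.3 -4.5 18.9] w 0.0151
```

Emit:
carry_out(deltas=[-0.1,0,0,0,0,0,-1,-0.5,0.06,0,0,0,0,-1,-0.49,0.12,0,0,0,0,-1,-0.47,0.18,0,0,0,0,-1,-0.44,0.23,0,0,0,0,-1,-0.41,0.29,0,0,0,0,-1,-0.37,0.34,0,0,0,0,-1,-0.33,0.38,0,0,0,0,-1,-0.28,0.42,0,0,0,0,-1,0,0,0,0,0,0,-1])

```text
clock: 79.03
position: [0.4851, 0.2744, 0.2711]
ee_rot: [0.467, 0.531, 0.467, -0.531]
contact_force: [9.4, 1.3, -12.7]
width: 0.0149
```

```bash
python3 arc.py
```

```text
dx -0.1166 z above hinge 0.2068 lat -0.0348 r 0.2374 ang 1.058 F [  9.4   1.3 -12.7] w 0.0149
```

Emit:
carry_out(deltas=[-0.25,0.4,0,0,0,0,-1,-0.17,0.47,0,0,0,0,-1,-0.11,0.49,0,0,0,0,-1,-0.03,0.45,0,0,0,0,-1,0,0,0,0,0,0,-1,0,0,0,0,0,0,-1])

```text
clock: 79.78
position: [0.5881, 0.261, 0.3046]
ee_rot: [-0.466, -0.529, -0.469, 0.532]
contact_force: [2.0, -0.3, -11.0]
width: 0.015
```

```bash
python3 arc.py
```

```text
dx -0.0127 z above hinge 0.2403 lat -0.0352 r 0.2407 ang 1.518 F [  2.   -0.3 -11. ] w 0.015
```

Emit:
carry_out(deltas=[-0.02,0.12,0,0,0,0,-1,0,0,0,0,0,0,-1,0,0,0,0,0,0,0.2,0,0,0,0,0,0,0.2,0,0,0,0,0,0,0.2,0,0,0,0,0,0,0.2,-0.5,0,0,0,0,0,0.2,-0.6,0,0,0,0,0,0.2,-0.6,0,0,0,0,0,0.2,0,0,0,0,0,0,0.2])

```text
clock: 81.03
position: [0.5971, 0.2605, 0.4145]
ee_rot: [0.468, 0.533, 0.467, -0.528]
contact_force: [0.1, 0.2, -0.4]
width: 0.0509
```

```bash
python3 arc.py; python3 look.py 9;  python3 - <<'E'
from h import *
from rig import eyes
d=eyes.get_image("scene"); np.savez("scene9.npz",**d); cv2.imwrite("pics/s9.png",cv2.resize(d["color"][100:280,300:580,::-1],None,fx=2.8,fy=2.8,interpolation=cv2.INTER_CUBIC))
W=pts(d);hs=cv2.cvtColor(d["color"],cv2.COLOR_RGB2HSV)
r=((hs[:,:,0]<8)|(hs[:,:,0]>172))&(hs[:,:,1]>150)&(W[:,:,2]>.2);r[:,:380]=0;r[:,600:]=0
print(r.sum(),np.nanmean(W[r],0),"was .6058 .2927 .3263")
E
python3 g.py 0.4563 0.3131 0.40 82.8
```

```text
dx -0.0037 z above hinge 0.3502 lat -0.0346 r 0.3502 ang 1.56 F [ 0.1  0.2 -0.4] w 0.0509
[280. 170.] 320 0.047 [109. 107.  97.] (array([0.6818, 0.0351]), array([0.0777, 0.0494]), -0.6221466064453125)
[274. 195.] 329 0.047 [110. 109. 100.] (array([0.5958, 0.0573]), array([0.0741, 0.0491]), -0.7101593017578125)
[308. 197.] 328 0.047 [110. 110. 100.] (array([ 0.5829, -0.0615]), array([0.0737, 0.049 ]), -1.0839004516601562)
[201. 236.] 475 0.07 [104. 103.  93.] (array([0.457 , 0.3128]), array([0.0764, 0.0529]), -7.9222564697265625)
[334. 270.] 329 0.042 [114. 114.  40.] (array([ 0.3314, -0.1483]), array([0.0765, 0.0504]), 29.41779899597168)
[ 94. 295.] 286 0.059 [52. 48. 41.] (array([0.2565, 0.6827]), array([0.1146, 0.0508]), 13.530536651611328)
166 [0.60658686 0.29607246 0.32646234] was .6058 .2927 .3263
t 81.12 pos [0.5961 0.2601 0.4105] w 0.0514 F [-0.3 -0.4 -0.8] q6 0.43 toolx [ 0.     0.001 -1.   ]
jaw now -7.2 dj -90.0 TURN units [ 2.25e+01 -1.00e-02  1.00e-02] then SHIFT units [ 0.17 -0.58  2.42]
```

View pics/s9.png

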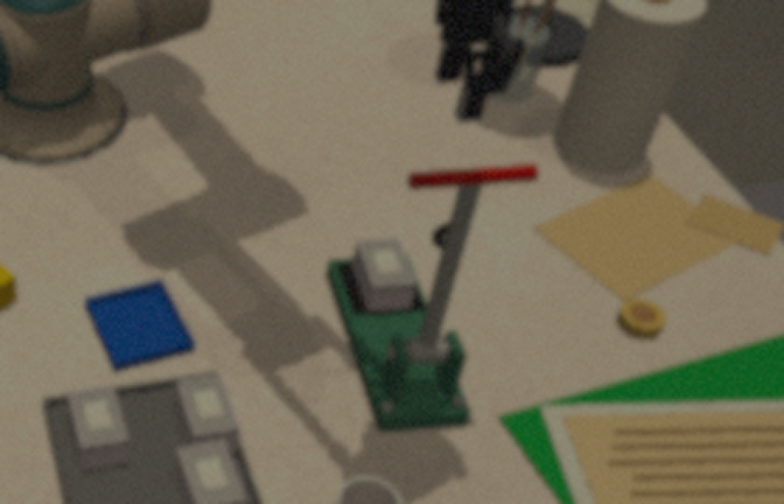

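The lever is back up, with the bar at its original position. Now I'll return over the tin.

Emit:
carry_out(deltas=[0,-0.8,-0.2,0,0,0,0.5,0,-0.8,-0.2,0,0,0,0.5,0,-0.82,-0.18,0,0,0,0.5,0.3,0,0,-1,0,0,0.5,0.3,0,0,-1,0,0,0.5,0.3,0,0,-1,0,0,0.5,0.3,0,0,-1,0,0,0.5,0.3,0,0,-1,0,0,0.5,0.3,0,0,-1,0,0,0.5,0.3,0,0,-1,0,0,0.5])

```text
clock: 82.38
position: [0.4554, 0.3125, 0.2821]
ee_rot: [0.582, 0.4, 0.583, -0.402]
contact_force: [0.1, -0.3, 0.3]
width: 0.0641
```

Emit:
carry_out(deltas=[0.3,0,0,-1,0,0,0.5,0.3,0,0,-1,0,0,0.5,0.3,0,0,-1,0,0,0.5,0.3,0,0,-1,0,0,0.5,0.3,0,0,-1,0,0,0.5,0,0,0,-1,0,0,0.5,0,0,0,-1,0,0,0.5,0,0,0,-1,0,0,0.5,0,0,0,-1,0,0,0.5,0,0,0,-1,0,0,0.5])

```text
clock: 83.62
position: [0.4552, 0.3124, 0.1928]
ee_rot: [0.684, 0.177, 0.685, -0.178]
contact_force: [0.1, 0.6, 0.1]
width: 0.0643
```

Emit:
carry_out(deltas=[0,0,0,-1,0,0,0.5,0,0,0,-1,0,0,0.5,0,0,0,-1,0,0,0.5,0,0,0,-1,0,0,0.5,0,0,0,-1,0,0,0.5,0,0,0,-0.5,0,0,0.5,0,0,0,0,0,0,0.5])

```text
clock: 84.5
position: [0.456, 0.3127, 0.1937]
ee_rot: [0.705, 0.045, 0.706, -0.045]
contact_force: [0.9, 0.2, -0.1]
width: 0.064
```

```bash
python3 g.py 0.4567 0.3131 0.0455 82.8
```

```text
t 84.5 pos [0.456  0.3127 0.1937] w 0.064 F [ 0.9  0.2 -0.1] q6 -0.97 toolx [-0.001 -0.    -1.   ]
jaw now 82.8 dj 0.0 TURN units [-0.01 -0.02  0.  ] then SHIFT units [2.47 0.01 0.01]
```

Emit:
carry_out(deltas=[0.8,0,0,0,0,0,0.5,0.8,0,0,0,0,0,0.5,0.6,0,0,0,0,0,0.5,0.25,0,0,0,0,0,0.5,0,0,0,0,0,0,0.5,0,0,0,0,0,0,-1,0,0,0,0,0,0,-1,0,0,0,0,0,0,-1,0,0,0,0,0,0,-1,0,0,0,0,0,0,-1], newtons=40)

```text
clock: 85.75
position: [0.4577, 0.3135, 0.049]
ee_rot: [0.707, 0.045, 0.705, -0.044]
contact_force: [1.0, -1.3, 6.9]
width: 0.0492
```

Emit:
carry_out(deltas=[-0.4,0,0,0,0,0,-1,-0.8,0,0,0,0,0,-1,-0.5,0,0,0,0,0,-1,0,0,0,-0.82,0,0,-1,0,0,0,-0.82,0,0,-1,0,0,0,-0.82,0,0,-1,0,0,0,-0.8,0,0,-1,0,0,0,0,0,0,-1])

```text
clock: 86.75
position: [0.4556, 0.3128, 0.1486]
ee_rot: [0.706, -0.036, 0.707, 0.036]
contact_force: [0.1, 0.1, -5.1]
width: 0.0492
```

```bash
python3 g.py 0.4322 0.0243 0.06 95.84
```

```text
t 86.75 pos [0.4556 0.3128 0.1486] w 0.0492 F [ 0.1  0.1 -5.1] q6 -1.2 toolx [-0.002  0.    -1.   ]
jaw now 95.8 dj 0.1 TURN units [-0.01 -0.03 -0.  ] then SHIFT units [ 1.48 -4.74 -0.88]
```

Emit:
carry_out(deltas=[0,-0.79,-0.147,0,0,0,-1,0,-0.79,-0.147,0,0,0,-1,0,-0.79,-0.147,0,0,0,-1,0,-0.79,-0.147,0,0,0,-1,0,-0.79,-0.147,0,0,0,-1,0,-0.79,-0.147,0,0,0,-1,0.7,0,0,0,0,0,-1,0.7,0,0,0,0,0,-1,0.1,0,0,0,0,0,-1,0,0,0,0,0,0,-1])

```text
clock: 88.0
position: [0.4332, 0.025, 0.0597]
ee_rot: [0.706, -0.036, 0.706, 0.036]
contact_force: [-0.3, -0.4, -5.3]
width: 0.0492
```

```bash
python3 g.py 0.4322 0.0243 0.025 95.84
```

```text
t 88.0 pos [0.4332 0.025  0.0597] w 0.0492 F [-0.3 -0.4 -5.3] q6 -1.78 toolx [ 0.     0.001 -1.   ]
jaw now 95.8 dj 0.0 TURN units [-0.    0.01 -0.01] then SHIFT units [ 0.58 -0.01 -0.02]
```

Emit:
carry_out(deltas=[0.35,0,0,0,0,0,-1,0.15,0,0,0,0,0,-1,0.05,0,0,0,0,0,-1,0,0,0,0,0,0,-1,0,0,0,0,0,0,-1])

```text
clock: 88.62
position: [0.4334, 0.0248, 0.0269]
ee_rot: [0.707, -0.036, 0.706, 0.036]
contact_force: [-0.3, 0.5, -5.6]
width: 0.0491
```

Emit:
carry_out(deltas=[0.03,0,0,0,0,0,-1,0,0,0,0,0,0,-1])

```text
clock: 88.88
position: [0.4328, 0.0248, 0.0245]
ee_rot: [0.706, -0.036, 0.706, 0.036]
contact_force: [0.5, -0.2, -5.0]
width: 0.049
```

Emit:
carry_out(deltas=[0.02,0,0,0,0,0,-1,0,0,0,0,0,0,-1])

```text
clock: 89.12
position: [0.4329, 0.0248, 0.024]
ee_rot: [0.706, -0.036, 0.706, 0.036]
contact_force: [-2.4, 0.6, 4.5]
width: 0.0491
```

Contact. I'll release, go up and clear of the view, then look.

Emit:
carry_out(deltas=[0,0,0,0,0,0,0.4,0,0,0,0,0,0,0.4,0,0,0,0,0,0,0.4,-0.3,0,0,0,0,0,0.4,-0.8,0,0,0,0,0,0.4,-0.8,0,0,0,0,0,0.4,0,-0.8,-0.2,0,0,0,0.4,0,-0.8,-0.3,0,0,0,0.4,0,-0.8,-0.3,0,0,0,0.4,0,-0.8,-0.3,0,0,0,0.4])

```text
clock: 90.38
position: [0.3862, -0.1744, 0.1373]
ee_rot: [0.707, -0.036, 0.706, 0.036]
contact_force: [0.7, -0.8, 0.5]
width: 0.0599
```

```bash
python3 look.py 10; python3 - <<'E'
from h import *
from rig import eyes
d=dict(np.load("top10.npz")); cv2.imwrite("pics/t10.png",cv2.resize(d["color"][140:270,240:380,::-1],None,fx=4.5,fy=4.5,interpolation=cv2.INTER_CUBIC))
W=pts(d);H=W[:,:,2]
for x,y in((280,170),(274,195),(308,198),(285,241)):
    w=W[y-12:y+13,x-8:x+9].reshape(-1,3); w=w[(w[:,2]>.035)&(w[:,2]<.06)]; A=np.c_[w[:,:2]-w[:,:2].mean(0),np.ones(len(w))]; print(x,y,len(w),np.linalg.lstsq(A,w[:,2],rcond=None)[0].round(4))
d=eyes.get_image("scene"); cv2.imwrite("pics/s10.png",cv2.resize(d["color"][180:320,270:420,::-1],None,fx=4,fy=4,interpolation=cv2.INTER_CUBIC))
E
```

```text
[280. 170.] 319 0.047 [105. 103.  94.] (array([0.6819, 0.0351]), array([0.0777, 0.0494]), -0.6221542358398438)
[274. 195.] 326 0.047 [107. 106.  96.] (array([0.5958, 0.0573]), array([0.0742, 0.0491]), -0.7101593017578125)
[308. 198.] 329 0.047 [107. 106.  97.] (array([ 0.5829, -0.0615]), array([0.0737, 0.0491]), -1.0839462280273438)
[203. 236.] 306 0.032 [13. 15. 12.] (array([0.4556, 0.3142]), array([0.091 , 0.0858]), 83.12167358398438)
[284. 241.] 326 0.047 [107. 109. 102.] (array([0.4323, 0.0256]), array([0.0765, 0.0508]), 5.7119855880737305)
[ 94. 296.] 296 0.059 [51. 47. 40.] (array([0.2558, 0.6806]), array([0.1137, 0.051 ]), 11.854247093200684)
280 170 313 [ 0.002  -0.0024  0.047 ]
274 195 325 [ 0.0014 -0.0124  0.0468]
308 198 329 [-0.0005  0.013   0.0471]
285 241 316 [-0.0005 -0.0101  0.0469]
```

View pics/t10.png

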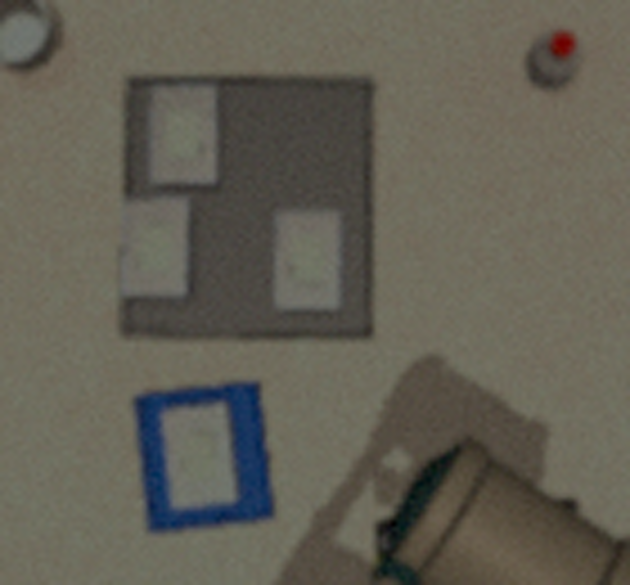

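View pics/s10.png

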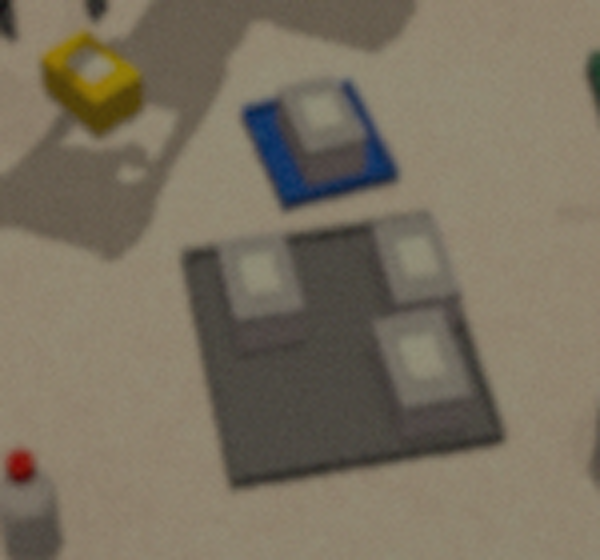

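All four tins lie flat, with lids at 0.047 m and slopes of 0.013 or less. T1 is hard against the grey tray's left wall at y=0.057, so I'll recentre it gently.

```bash
python3 g.py 0.5945 0.0568 0.12 89.2
```

```text
t 90.47 pos [ 0.3862 -0.1774  0.1374] w 0.0594 F [ 0.1  0.9 -0.3] q6 -2.26 toolx [ 0.001 -0.002 -1.   ]
jaw now 95.5 dj -6.3 TURN units [1.58 0.01 0.03] then SHIFT units [0.29 3.95 3.42]
```

Emit:
carry_out(deltas=[0,0,0,0.79,0,0,0.5,0,0,0,0.79,0,0,0.5,0,0.66,0.57,0,0,0,0.5,0,0.66,0.57,0,0,0,0.5,0,0.66,0.57,0,0,0,0.5,0,0.66,0.57,0,0,0,0.5,0,0.66,0.57,0,0,0,0.5,0.29,0.65,0.57,0,0,0,0.5,0,0,0,0,0,0,0.5,0,0,0,0,0,0,0.5])

```text
clock: 91.72
position: [0.5929, 0.063, 0.1193]
ee_rot: [0.706, 0.003, 0.708, -0.002]
contact_force: [-0.3, -0.1, 0.7]
width: 0.064
```

```bash
python3 g.py 0.5945 0.0568 0.026 89.2
```

```text
t 91.72 pos [0.5929 0.063  0.1193] w 0.064 F [-0.3 -0.1  0.7] q6 -1.57 toolx [-0.002  0.    -1.   ]
jaw now 89.6 dj -0.4 TURN units [ 0.1  -0.03 -0.01] then SHIFT units [ 1.56 -0.1   0.03]
```

Emit:
carry_out(deltas=[0,-0.1,0.02,0.1,0,0,0.5,0,0,0,0,0,0,0.5,0.6,0,0,0,0,0,0.5,0.5,0,0,0,0,0,0.5,0.42,0,0,0,0,0,0.5,0,0,0,0,0,0,0.5])

```text
clock: 92.48
position: [0.5932, 0.0556, 0.0274]
ee_rot: [0.706, 0.006, 0.709, -0.006]
contact_force: [0.0, 0.5, 0.3]
width: 0.0644
```

Emit:
carry_out(deltas=[0,0,0,0,0,0,-1,0,0,0,0,0,0,-1,0,0,0,0,0,0,-1,0,0,0,0,0,0,-1,0,0,0,0,0,0,-1,-0.2,0,0,0,0,0,-1,0,0,0,0,0,0,-1,0,-0.18,-0.08,0,0,0,-1,0,-0.17,-0.08,0,0,0,-1,0,0,0,0,0,0,-1], newtons=30)

```text
clock: 93.72
position: [0.584, 0.0344, 0.0403]
ee_rot: [0.707, 0.006, 0.708, -0.006]
contact_force: [-0.4, 0.6, -2.1]
width: 0.0491
```

```bash
python3 m.py
```

```text
t 93.72 [0.584  0.0344 0.0403] w 0.0491 F [-0.36  0.64 -2.09] Mtool [ 0.0296 -0.0221  0.018 ] Ftool [ 2.09  0.63 -0.37] tilt [-0.002  0.001 -1.   ] eff [-0.089  0.043 -0.038]
```

Emit:
carry_out(deltas=[0.15,0,0,0,0,0,-1,0.05,0,0,0,0,0,-1,0,0,0,0,0,0,-1,0,0,0,0,0,0,-1])

```text
clock: 94.22
position: [0.5852, 0.0354, 0.0299]
ee_rot: [0.707, 0.005, 0.707, -0.005]
contact_force: [-3.2, -0.8, 8.4]
width: 0.0493
```

Emit:
carry_out(deltas=[0.02,0,0,0,0,0,-1,0,0,0,0,0,0,-1])

```text
clock: 94.48
position: [0.5851, 0.0354, 0.0299]
ee_rot: [0.707, 0.005, 0.707, -0.005]
contact_force: [-5.1, -0.6, 15.6]
width: 0.0492
```

It is seated. Release and retreat upwards, well clear.

Emit:
carry_out(deltas=[-0.03,0,0,0,0,0,-1,0,0,0,0,0,0,0.4,0,0,0,0,0,0,0.4,0,0,0,0,0,0,0.4,-0.3,0,0,0,0,0,0.4,-0.8,0,0,0,0,0,0.4,-0.8,0,0,0,0,0,0.4,-0.8,0,0,0,0,0,0.4,0,-0.7,-0.7,0,0,0,0.4,0,-0.7,-0.7,0,0,0,0.4])

```text
clock: 95.72
position: [0.4995, -0.048, 0.1918]
ee_rot: [0.708, 0.005, 0.706, -0.005]
contact_force: [0.2, -0.6, 0.1]
width: 0.0601
```

Emit:
carry_out(deltas=[0,-0.7,-0.7,0,0,0,0.4,0,-0.7,-0.7,0,0,0,0.4,0,-0.7,-0.3,0,0,0,0.4,0,0,0,0,0,0,0.4,0,0,0,0,0,0,0.4,0,0,0,0,0,0,0.4])

```text
clock: 96.48
position: [0.3963, -0.1707, 0.191]
ee_rot: [0.707, 0.005, 0.707, -0.005]
contact_force: [0.0, 0.3, 0.3]
width: 0.0595
```

```bash
python3 look.py 11; python3 - <<'E'
from h import *
from rig import eyes
d=dict(np.load("top11.npz"));W=pts(d)
for x,y in((280,170),(280,198),(308,198),(285,241)):
    w=W[y-12:y+13,x-8:x+9].reshape(-1,3); w=w[(w[:,2]>.035)&(w[:,2]<.06)]; A=np.c_[w[:,:2]-w[:,:2].mean(0),np.ones(len(w))]; print(x,y,len(w),np.linalg.lstsq(A,w[:,2],rcond=None)[0].round(4))
d=eyes.get_image("scene"); cv2.imwrite("pics/s11.png",d["color"][:,:,::-1])
E
```

```text
[280. 170.] 319 0.047 [105. 103.  94.] (array([0.6819, 0.0351]), array([0.0777, 0.0494]), -0.6221542358398438)
[280. 198.] 329 0.047 [107. 106.  97.] (array([0.5848, 0.0364]), array([0.074 , 0.0491]), -0.7761459350585938)
[308. 198.] 330 0.047 [107. 106.  97.] (array([ 0.5829, -0.0615]), array([0.0737, 0.049 ]), -1.0838394165039062)
[202. 237.] 311 0.032 [13. 16. 13.] (array([0.4537, 0.3148]), array([0.0915, 0.0862]), 82.26362609863281)
[284. 241.] 328 0.047 [106. 109. 102.] (array([0.4323, 0.0256]), array([0.0765, 0.0508]), 5.711979866027832)
[ 94. 295.] 294 0.059 [51. 47. 39.] (array([0.2555, 0.682 ]), array([0.1138, 0.0483]), 11.85421085357666)
280 170 312 [ 0.0285 -0.027   0.047 ]
280 198 329 [ 0.0064 -0.008   0.0473]
308 198 330 [0.016  0.0206 0.0475]
285 241 317 [-0.0079 -0.0073  0.0473]
```

View pics/s11.png

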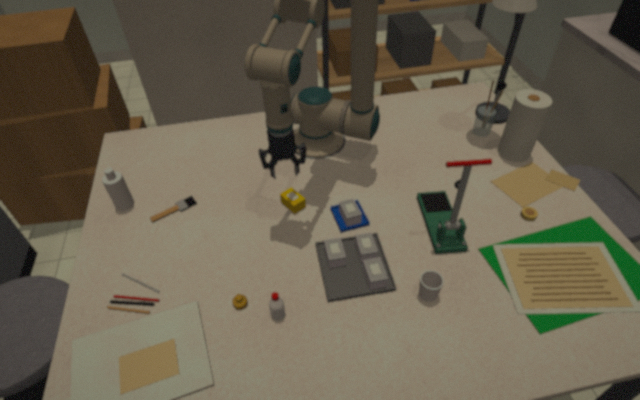

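View pics/top11.png

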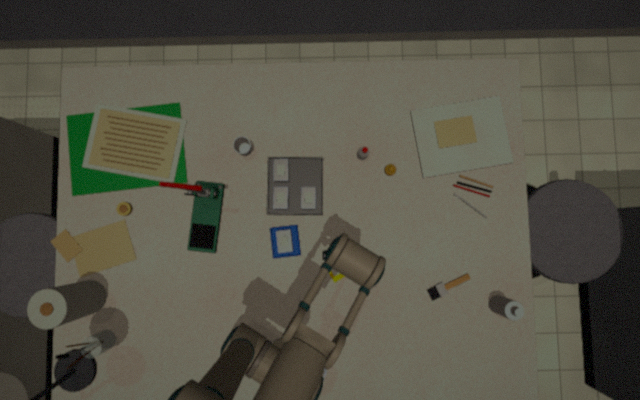

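Everything is in place: one tin centred in the blue tray at (284,241), three flat in the grey tray, the lever upright, bystanders unmoved and the arm clear. Handing in.

```bash
python3 -c "
from rig import job
print(job.sign_off())"
```

```text
the job is handed in; nothing more can be done
None
```

I lifted and tilted all four silver tins (one of the five was absent) and marked the one that rattles, T3. It is now flat in the blue tray and the three silent tins are flat in the grey tray. The job was handed in at about 97 s of the 210 s.

- **Which tin rattles:** T3 started at (0.442, -0.344). In a second tilt test it gave a load step of about 0.024 N·m when tipped from end to end; the other three gave about 0 to 0.004. That is only about half of what the ball should give if it rolled its full 41 mm.
- **A mistake on the way:** I first judged T3 silent because I had the sign of the ball's effect wrong, and put it in the grey tray. I took it out again, retested it and then pressed it.
- **Pressing:** T3 stood within about 1 mm of the bed's centre. I gripped the lever bar and swung it down until the force rose to 19 N at the stop. I guided it back up and let go, and the bar was back at its starting position. The lever was never pressed without T3 on the bed.
- **A knocked tin:** One silent tin was found about 2 cm from where I had put it, against the grey tray's wall, so I lifted it and set it back in its slot.
- **Last checks:** All four tin lids measured 47 mm high. Lid slopes read up to 0.03 rad on the last look and 0.013 or less on the look before, which I put down to noise in the depth readings. The lever was up. The bottle, cup, paper weight and yellow tin had not visibly moved, and the gripper was touching nothing.

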